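Push a boat gauge up out of its pod

TASK

Get the round gauge out of its pod: set the pod down over the big socket so that the socket pushes the gauge up from below, and leave the pod standing on the desk round the socket. Then take the gauge from above and stand it face up on the floor of the empty compartment of the grey tray. Keep the gauge upright throughout and leave the other things on the desk as they are.

Things in the scene. Friction and masses are not known exactly. Their poses are not given: they have to be found in the camera images.
- pod_mid (a point): Black cup holding the gauge, upright, open at both ends: 67 mm outside diameter, 62 mm tall, 0.1 kg. Point: on its axis, half-way up (31 mm over its foot); z up its axis. Bore 53 mm for the lower 48 mm, then a 62 mm wide mouth (wall 2.5 mm). The gauge's bezel rests loose on the step between, 2 mm below the rim: it cannot be gripped there but slides up freely. Grip the pod across its outside.
- gauge_mid (a point): Instrument, 38 mm tall, white dial on top, flat back below, 0.14 kg. Steel bezel 59 mm diameter, the top 12 mm; black body below it 50 mm diameter, 26 mm long. Point: on the axis, half-way up (19 mm over the back); z up through the dial. In the pod its back is 22 mm above the pod's foot; with the pod down on the desk round the big socket, its top is 88 mm over the desk, 26 mm over the pod's rim.
- socket_top (a point): The big socket: a dark steel impact socket standing upright on the desk, 43 mm in diameter and 50 mm tall, hexagon opening up. It is loose and weighs about 0.4 kg. This point is on its axis, at its top face. It goes into the pod's bore from below with 5 mm to spare all round.
- tray_empty (a point): Grey tray, 150 x 250 mm outside, loose, 0.55 kg; walls 22 mm tall, 4 mm thick; floor 4 mm thick. A cross wall makes two compartments, each 142 mm (this point's x) by 119 mm (its y). Point: centre of the empty compartment, on the floor's upper face. The other compartment, towards +y, holds a steel strap.
- clamp: Bystander: a bent steel clamp strap 70 mm long and 29 mm tall, lying in the tray's other compartment; origin at its underside.
- spare_pod_mid (a point): Bystander: a second, identical pod that is empty (one can see the desk through it); point on its axis, 31 mm over its foot.
- small_socket_mid (a point): Bystander: a small steel socket, 30 mm in diameter and 34 mm tall, standing on the desk; too short for the job. Point at its centre.
- mug: Bystander: a white mug, 80 mm in diameter, 92 mm tall, handle towards its +y; origin at the centre of its underside.
- stapler: Bystander: a black stapler 150 mm long (its x) and about 60 mm tall; origin at the centre of its underside.
- tape: Bystander: a black tape dispenser 150 mm long (its x), 56 mm wide and 97 mm tall; origin at the centre of its underside.
- pen: Bystander: a black pen 125 mm long (its x) lying on the desk; origin near its middle, on the desk.

How it is judged:
By the outcome, as a careful person would: the job done as asked, in the order asked, and still so for the second after the job is handed in, with the robot touching nothing.
It also fails if it takes over 59 s, if anything falls off the work surface, if the arm or the gripper's body presses on something with over 40 N, if the wrist force passes 120 N, or if a joint passes its speed limit or range.

ROBOT

A 6-joint arm with a two-finger parallel gripper is mounted at the origin on the work surface. World frame = base frame: x ahead of the robot, y to its left, z up, the work surface at z = 0. Lengths are in m, angles in rad, forces in N, time in s.
With the tool pointing down it reaches from about 0.25 to 0.85 m from the base axis. Payload 12.5 kg.
Tool frame: the origin (TCP) lies at the very end of the fingers, on their centre line; the grasp point (between the pads) lies ctrl.tcp_to_grasp behind it (ctrl.tcp_to_grasp is the distance from the TCP to the grasp point, in m); x points along the fingers, z is the direction in which the jaws open and shut, and the axes are right-handed (so a half turn about x gives the same grasp; the last joint's range is limited). The gripper opens to 93 mm and grips with 3 to 60 N. Pads are 15 mm wide; open, the fingers measure 128 mm over their backs; the gripper's body (75 mm by 188 mm) begins 65 mm behind the grasp point.
Start: joints at [1.197, 0.351, 1.652, -0, 1.139, -0.085], TCP at [0.157, 0.527, 0.18] pointing down, gripper open.
Joint ranges: [-2.75, 2.75], [-0.79, 2.1], [0.01, 2.65], [-1.57, 4.71], [0.07, 3.14], [-2.87, 2.87]. Speed limits (rad/s): [2.22, 2.22, 2.79, 3.14, 3.14, 3.14].

INTERFACE

Orientations are given as a 3x3 rotation matrix whose columns are the frame's x, y, z axes.
In Python, from station import ctrl gives the robot as it stands. The module is installed in compiled form; this text tells all that it offers.
- The arm moves only by the tool carry_out, never from a script. Its argument "steps" is a list of rows, each a list of 3 entries, a list of its own where there are three numbers: the shift along the tool's x, y, z in units of 40 mm (1.0 is 40 mm), then the turn, a rotation vector about the tool's x, y, z in units of 8 degrees (1.0 is 8 degrees), then the opening in per cent of the stroke, from 0 (shut) to 100 (fully open). A call has 1 to 10 rows; each row is the pose to reach, as a shift and turn from the pose commanded when the call began, along the tool's axes at that moment; what a row does not reach only later rows make up. A row lasts 1/8 s, in which the tool goes at most 62.5 mm and 10.7 degrees, less where a joint would pass 70% of its speed; a pose out of reach is approached as far as the arm can. A call with a gripper value outside its range is refused whole. The fingers move at their own pace and stop on an object; "force" is the grip in N (left out, the last holds). Time passes only in rows, so rows that repeat a pose let the fingers close. It gives the time, the measured TCP pose, the force and the opening at its end, in the units of the state.
- ctrl.sense(): the state, without advancing time (a new reading comes with each control period).
- ctrl.camera(name): name is "side" or "top"; returns the picture (420x560x3 uint8, red, green, blue); there is no depth.
- ctrl.camera_model(name): a dict with "K" (3x3 intrinsics, pixels), "k1" (the pictures are not rectified: a ray, as slopes to the right and down, at radius r is drawn at 1 + k1 r^2 times it, then the intrinsics apply), "extrinsics" (4x4, takes a point from camera to world coordinates). Camera axes: x right, y down, z forward; pixel columns grow to the right and rows downward; lengths in m; the calibration is good to about 2 mm. A picture is of the moment at which its call begins. camera_model takes no time and is no camera call.
- ctrl.finish_job(): hands the job in, once; it reports no verdict.
The state is a dict: "time_s": time; "joint_pos": joint angles; "qd": joint speeds; "effort": joint torques, N m; "eef_pos": TCP position; "orientation": TCP orientation; "force": force on the tool from outside, world axes, zero at the start; "moment": the same for the moment, N m; "width": opening from 0.0 (shut) to 1.0 (fully open).
Only numpy, scipy, OpenCV 4.12 (cv2) and the standard library are available. Lean on these libraries where they do the work, as an engineer would, in place of code of your own. Each camera call takes 0.05 s, during which the arm holds its last target.

## Working session

There is one attempt and no reset: what is moved stays moved. The work goes in short steps, Python scripts to look and compute and a tool call to move; the robot and the scene stay as the last step left them, time stands still between calls to the robot, and variables do not carry over. Pictures are saved under pics/ and viewed, and the job is handed in when it is done.

Besides the shell and the picture viewer there is one more tool, called after ">>>" as name(argument=value, ...) on one line, values as JSON. carry_out: Moves the arm, as the interface text tells. Its arguments: {"type":"object","properties":{"steps":{"type":"array"},"force":{"type":"number"}},"required":["steps"]}

```bash
mkdir -p pics; cat > h.py <<'E'
import numpy as np, cv2
from station import ctrl
def snap(n,f):
    im=ctrl.camera(n); cv2.imwrite('pics/'+f,im[:,:,::-1]); return im
def ray(n,u,v):
    m=ctrl.camera_model(n);K=np.array(m['K']);E=np.array(m['extrinsics'])
    d=cv2.undistortPoints(np.array([[[u,v]]],float),K,np.array([m['k1'],0,0,0.]))[0,0] if False else None
    x=np.array([(u-K[0,2])/K[0,0],(v-K[1,2])/K[1,1]]);s=x.copy()
    for _ in range(30): s=x/(1+m['k1']*(s@s))
    r=E[:3,:3]@np.array([s[0],s[1],1]);return E[:3,3],r/np.linalg.norm(r)
def onz(n,u,v,z):
    o,r=ray(n,u,v);return o+r*(z-o[2])/r[2]
def proj(n,p):
    m=ctrl.camera_model(n);K=np.array(m['K']);E=np.array(m['extrinsics'])
    c=E[:3,:3].T@(np.array(p)-E[:3,3]);s=c[:2]/c[2];s=s*(1+m['k1']*(s@s))
    return np.array([K[0,0]*s[0]+K[0,2],K[1,1]*s[1]+K[1,2]])
E
python3 - <<'E'
from h import *
np.set_printoptions(precision=4,suppress=True)
for n in('top','side'):
    snap(n,n+'0.png');m=ctrl.camera_model(n);print(m)
s=ctrl.sense();print(s,ctrl.tcp_to_grasp)
E
```

```text
{'K': array([[392.2977,   0.    , 280.4579],
       [  0.    , 392.2977, 205.4948],
       [  0.    ,   0.    ,   1.    ]]), 'k1': -0.0565708212875001, 'extrinsics': array([[-0.013 , -0.9946,  0.1029,  0.4381],
       [-0.9999,  0.0132,  0.001 , -0.0037],
       [-0.0023, -0.1029, -0.9947,  1.1517],
       [ 0.    ,  0.    ,  0.    ,  1.    ]])}
{'K': array([[420.9523,   0.    , 276.0014],
       [  0.    , 420.9523, 209.6019],
       [  0.    ,   0.    ,   1.    ]]), 'k1': -0.07224806825810243, 'extrinsics': array([[-0.9351, -0.2635,  0.237 ,  0.3411],
       [-0.3543,  0.717 , -0.6004,  0.5235],
       [-0.0117, -0.6454, -0.7638,  0.7449],
       [ 0.    ,  0.    ,  0.    ,  1.    ]])}
{'time_s': 0.1, 'joint_pos': array([ 1.1974,  0.3512,  1.6523,  0.    ,  1.1391, -0.0846]), 'qd': array([ 0.0003, -0.0015, -0.0015, -0.0013,  0.0006,  0.    ]), 'effort': array([  0.0002, -49.8031, -28.5705,   0.0701,   0.0239,  -0.    ]), 'eef_pos': array([0.1565, 0.5269, 0.1793]), 'orientation': array([[-0.0004, -0.9586,  0.2848],
       [-0.001 ,  0.2848,  0.9586],
       [-1.    ,  0.0001, -0.001 ]]), 'force': array([-0.2961,  0.4745,  0.3982]), 'moment': array([-0.0191,  0.003 ,  0.0227]), 'width': 1.0010002266948959} 0.0188
```

View pics/top0.png

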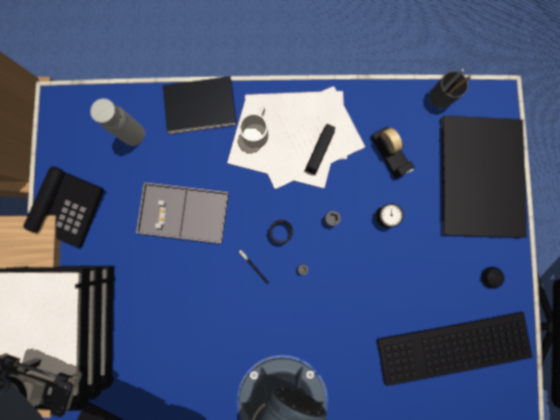

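View pics/side0.png

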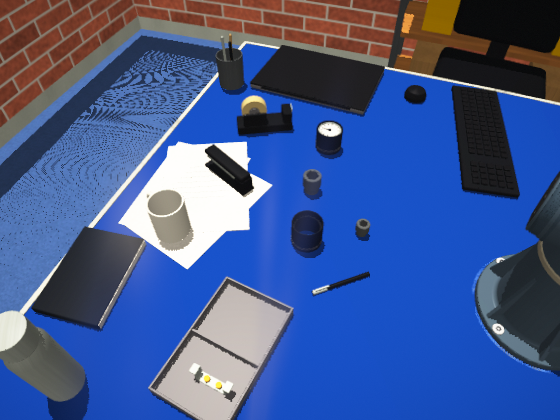

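Top view: gauge in its pod at (390,215), big socket (332,219), spare pod (281,232), small socket (303,270), and the tray with its empty compartment at about (205,215). In the side view the same things are at (329,136), (312,182), (307,230), (363,228) and (245,315). Next I'll zoom in and measure.

```bash
python3 - <<'E'
from h import *
t=cv2.imread('pics/top0.png');s=cv2.imread('pics/side0.png')
def crop(im,u,v,r=28,k=7):
    return cv2.resize(np.clip(im[v-r:v+r,u-r:u+r]*1.6,0,255).astype(np.uint8),None,fx=k,fy=k,interpolation=cv2.INTER_NEAREST)
a=np.hstack([crop(t,390,215),crop(t,332,219)]);cv2.imwrite('pics/c1.png',a)
b=np.hstack([crop(s,329,136),crop(s,312,182)]);cv2.imwrite('pics/c2.png',b)
E
```

```text
(no output)
```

View pics/c1.png

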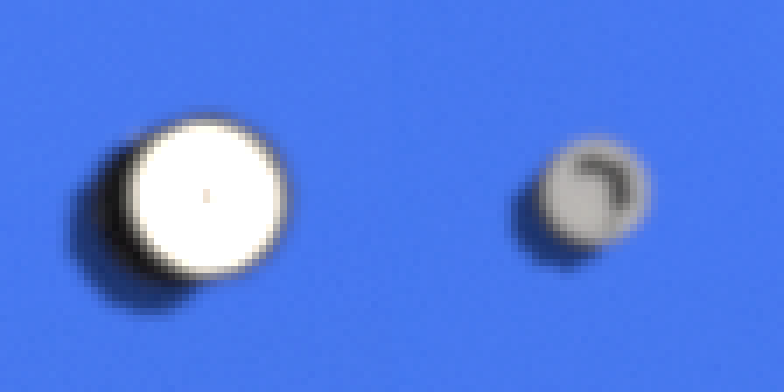

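View pics/c2.png

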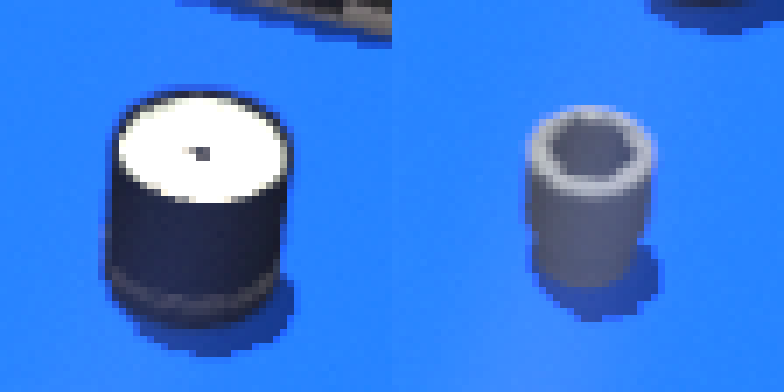

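```bash
cat > meas.py <<'E'
from h import *
np.set_printoptions(precision=4,suppress=True)
def blob(im,u,v,r,f,z,n,show=True):
    c=im[v-r:v+r,u-r:u+r].astype(int);m=f(c).astype(np.uint8)
    k,l,st,ce=cv2.connectedComponentsWithStats(m)
    i=1+np.argmax(st[1:,4]);cs,_=cv2.findContours((l==i).astype(np.uint8),cv2.RETR_EXTERNAL,cv2.CHAIN_APPROX_NONE)
    h=cv2.convexHull(np.vstack(cs));pts=h[:,0,:]+[u-r,v-r]
    w=np.array([onz(n,*p,z) for p in pts])[:,:2]
    (cx,cy),rad=cv2.minEnclosingCircle(w.astype(np.float32))
    ell=cv2.fitEllipse(np.array([[a] for a in w*1e4],np.float32))
    # filled-hull centroid
    fm=np.zeros_like(m);cv2.fillPoly(fm,[h],1);ys,xs=np.nonzero(fm)
    q=onz(n,xs.mean()+u-r,ys.mean()+v-r,z)
    print(n,'px',xs.mean()+u-r,ys.mean()+v-r,'area',st[i,4],'pos',q[:2],'enc',cx,cy,2*rad,'ell',np.array(ell[0])/1e4,np.array(ell[1])/1e4)
    return q
E
python3 - <<'E'
from meas import *
t=cv2.imread('pics/top0.png');s=cv2.imread('pics/side0.png')
print(t[219,328:338],t[210,325],t[215,390], s[168:176,312],s[190,312])
wh=lambda c:c.min(2)>110
gr=lambda c:(c[...,0]-c[...,2]<25)&(c[...,2]>50)
blob(t,390,215,25,wh,.060,'top');blob(s,329,132,25,wh,.060,'side')
blob(t,332,219,20,gr,.050,'top')
blob(s,312,176,22,lambda c:(c.min(2)>80),.050,'side')
E
```

```text
[[111 113 115]
 [112 114 116]
 [113 115 117]
 [112 114 116]
 [111 113 115]
 [109 111 112]
 [ 98  99 101]
 [ 73  74  74]
 [ 57  58  59]
 [ 69  69  70]] [149  75  45] [168 181 192] [[201  85  33]
 [140 114 107]
 [124 120 116]
 [ 89  78  76]
 [ 73  58  54]
 [ 71  55  52]
 [ 72  56  52]
 [ 73  55  52]] [78 58 53]
top px 390.9804469273743 214.89106145251395 area 351 pos [ 0.5205 -0.3119] enc 0.5210034251213074 -0.31247520446777344 0.05963550880551338 ell [ 0.5207 -0.3122] [0.058  0.0593]
side px 329.4124087591241 128.94160583941607 area 262 pos [ 0.5212 -0.3133] enc 0.5217039585113525 -0.31416600942611694 0.05944688618183136 ell [ 0.5213 -0.3137] [0.0569 0.0584]
top px 332.0568181818182 218.14204545454544 area 172 pos [ 0.5144 -0.1475] enc 0.5144672393798828 -0.14693592488765717 0.04237202927470207 ell [ 0.5144 -0.1474] [0.0395 0.0418]
side px 311.93582887700535 175.0909090909091 area 100 pos [ 0.5156 -0.1495] enc 0.5154746770858765 -0.1496196985244751 0.04193948954343796 ell [ 0.5154 -0.1497] [0.0407 0.0413]
```

```bash
cat > go.py <<'E'
import sys
from h import *
from scipy.spatial.transform import Rotation as R
def go(x,y,z,psi):
    s=ctrl.sense();p=np.array(s['eef_pos']);O=np.array(s['orientation'])
    a=np.radians(psi);T=np.array([[0,-np.sin(a),np.cos(a)],[0,np.cos(a),np.sin(a)],[-1,0,0]])
    d=O.T@(np.array([x,y,z])-p)/.04;r=np.degrees(R.from_matrix(O.T@T).as_rotvec())/8
    print('t',s['time_s'],'p',p.round(4),'F',np.round(s['force'],1),'w',round(s['width'],3));print('shift',d.round(3),'turn',r.round(3))
if __name__=='__main__': go(*map(float,sys.argv[1:]))
E
python3 go.py .521 -.313 .12 90; python3 go.py .521 -.313 .18 90
```

```text
t 0.1 p [0.1565 0.5269 0.1793] F [-0.3  0.5  0.4] w 1.001
shift [  1.5   -14.716 -17.532] turn [-2.068e+00 -7.000e-03 -2.000e-03]
t 0.1 p [0.1565 0.5269 0.1793] F [-0.3  0.5  0.4] w 1.001
shift [  0.    -14.716 -17.533] turn [-2.068e+00 -7.000e-03 -2.000e-03]
```

>>> carry_out(steps=[[[0,-14.72,-17.53],[-2.07,0,0],100],[[0,-14.72,-17.53],[-2.07,0,0],100],[[0,-14.72,-17.53],[-2.07,0,0],100],[[0,-14.72,-17.53],[-2.07,0,0],100],[[0,-14.72,-17.53],[-2.07,0,0],100],[[0,-14.72,-17.53],[-2.07,0,0],100],[[0,-14.72,-17.53],[-2.07,0,0],100],[[0,-14.72,-17.53],[-2.07,0,0],100],[[0,-14.72,-17.53],[-2.07,0,0],100],[[0,-14.72,-17.53],[-2.07,0,0],100]])

```text
time_s: 1.35
eef_pos: [0.4059, -0.0482, 0.1799]
orientation: [[0.0, -1.0, 0.0], [0.0, 0.0, 1.0], [-1.0, -0.0, 0.0]]
force: [0.6, 1.2, -0.2]
width: 0.999
```

```bash
python3 go.py .521 -.313 .12 90
```

```text
t 1.35 p [ 0.4059 -0.0482  0.1799] F [ 0.6  1.2 -0.2] w 0.999
shift [ 1.498 -2.878 -6.62 ] turn [-0.002  0.     0.002]
```

>>> carry_out(steps=[[[0,-2.88,-6.62],[0,0,0],100],[[0,-2.88,-6.62],[0,0,0],100],[[0,-2.88,-6.62],[0,0,0],100],[[0,-2.88,-6.62],[0,0,0],100],[[0,-2.88,-6.62],[0,0,0],100],[[1.5,-2.88,-6.62],[0,0,0],100],[[1.5,-2.88,-6.62],[0,0,0],100]])

```text
time_s: 2.22
eef_pos: [0.5184, -0.3093, 0.116]
orientation: [[-0.007, -1.0, 0.0], [0.005, 0.0, 1.0], [-1.0, 0.007, 0.005]]
force: [0.2, -0.0, -0.4]
width: 1.002
```

```bash
python3 go.py .521 -.313 .02 90;python3 - <<'E'
from h import *
t=snap('top','t1.png');s=snap('side','s1.png')
print(proj('side',[.521,-.313,.12]),proj('top',[.521,-.313,.12]))
c=lambda im,u,v,r:cv2.resize(im[v-r:v+r,u-r:u+r],(390,390))[:,:,::-1]
cv2.imwrite('pics/c3.png',np.hstack([c(t,390,215,50),c(s,329,130,60)]))
E
```

```text
t 2.225 p [ 0.5184 -0.3093  0.116 ] F [ 0.2 -0.  -0.4] w 1.002
shift [ 2.399 -0.083 -0.104] turn [-0.001  0.036 -0.05 ]
[331.48100653 109.6781786 ] [397.63168594 212.91399707]
```

View pics/c3.png

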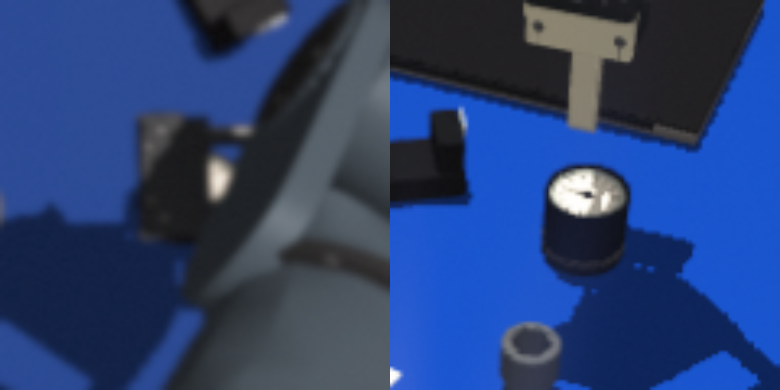

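```bash
python3 go.py .521 -.313 .02 90;python3 - <<'E'
from h import *
p=ctrl.sense()['eef_pos']
for dy in(-.0465,0,.0465):
  for n in('side','top'): print(dy,n,proj(n,p+[0,dy,0]))
s=snap('side','s2.png')
u,v=320,110;r=60
cv2.imwrite('pics/c4.png',cv2.resize(s[40:180,230:430],(800,560))[:,:,::-1])
E
```

```text
t 2.325 p [ 0.521  -0.3107  0.121 ] F [ 0.4 -0.2 -0. ] w 1.001
shift [ 2.524e+00 -1.000e-03 -5.900e-02] turn [ 0.004  0.001 -0.001]
-0.0465 side [336.29813522  99.37139833]
-0.0465 top [414.20523547 212.65978481]
0 side [331.25937588 109.90698018]
0 top [396.85905352 212.90236537]
0.0465 side [325.91774493 121.07379961]
0.0465 top [379.43401436 213.14392236]
```

View pics/c4.png

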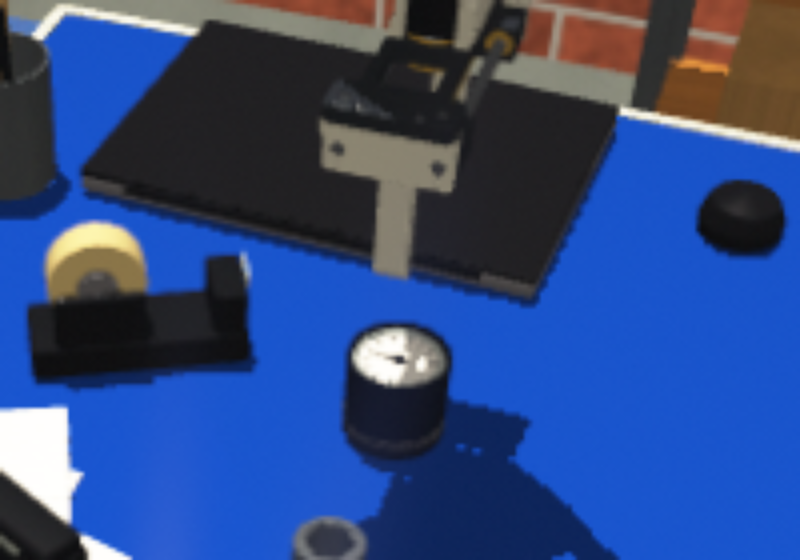

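```bash
python3 - <<'E'
from h import *
t=snap('top','t2.png')
cv2.imwrite('pics/c5.png',cv2.resize(np.clip(t[150:280,300:480]*1.4,0,255).astype(np.uint8),(792,572),interpolation=cv2.INTER_CUBIC)[:,:,::-1])
s=cv2.imread('pics/s2.png');cv2.imwrite('pics/c6.png',cv2.resize(s[20:120,290:400],(792,600)[:2],interpolation=cv2.INTER_CUBIC))
E
```

```text
(no output)
```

View pics/c5.png

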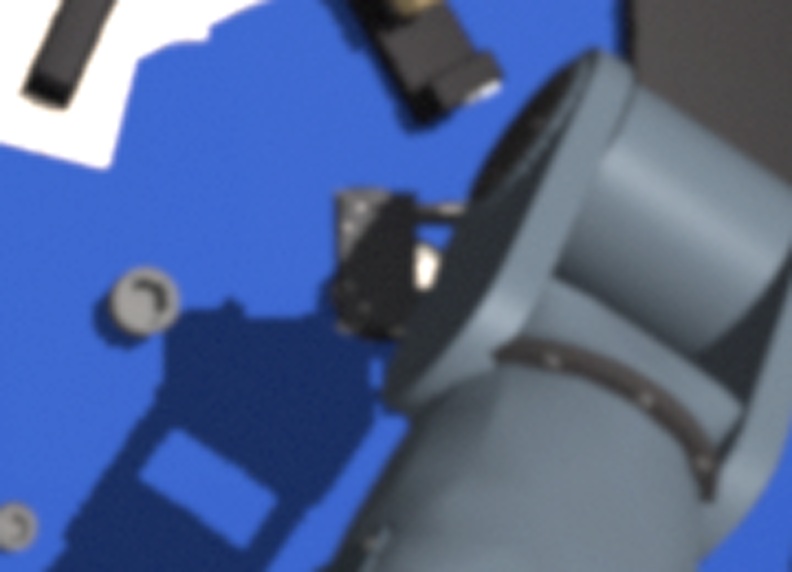

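View pics/c6.png

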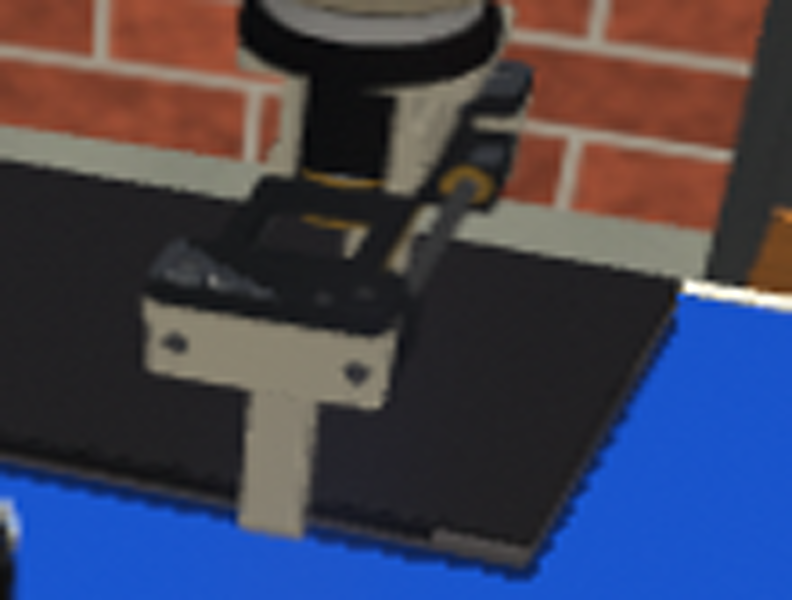

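```bash
python3 - <<'E'
from h import *
np.set_printoptions(precision=1,suppress=True)
p=ctrl.sense()['eef_pos'];print(ctrl.sense()['eef_pos'])
for y in(.0465,.064):
  for z in(0,.02,.04,.06,.08,.1): print(y,z,proj('side',p+[0,y,z]),proj('top',p+[0,y,z]))
E
```

```text
[ 0.5 -0.3  0.1]
0.0465 0 [325.7 120.5] [379.7 212.8]
0.0465 0.02 [326.3 113.6] [381.6 212.2]
0.0465 0.04 [327.  106.5] [383.6 211.5]
0.0465 0.06 [327.7  99.2] [385.7 210.8]
0.0465 0.08 [328.4  91.7] [387.8 210. ]
0.0465 0.1 [329.1  83.9] [390.1 209.3]
0.064 0 [323.6 124.9] [373.1 212.9]
0.064 0.02 [324.2 118. ] [374.9 212.2]
0.064 0.04 [324.9 110.9] [376.8 211.6]
0.064 0.06 [325.5 103.5] [378.7 210.9]
0.064 0.08 [326.2  96. ] [380.7 210.1]
0.064 0.1 [326.9  88.2] [382.8 209.4]
```

>>> carry_out(steps=[[[0,0,0],[11.25,0,0],100],[[0,0,0],[11.25,0,0],100],[[0,0,0],[11.25,0,0],100],[[0,0,0],[11.25,0,0],100],[[0,0,0],[11.25,0,0],100],[[0,0,0],[11.25,0,0],100],[[0,0,0],[11.25,0,0],100],[[0,0,0],[11.25,0,0],100],[[0,0,0],[11.25,0,0],100],[[0,0,0],[11.25,0,0],100]])

```text
time_s: 3.68
eef_pos: [0.5215, -0.311, 0.1217]
orientation: [[0.002, -0.001, 1.0], [-0.002, 1.0, 0.001], [-1.0, -0.002, 0.002]]
force: [0.6, -1.3, 0.0]
width: 0.998
```

```bash
python3 - <<'E'
from h import *
np.set_printoptions(precision=3,suppress=True)
s=ctrl.sense();p=s['eef_pos'];print(p,s['orientation'],s['width'])
im=snap('side','s3.png')
for x in(-.0465,0,.0465): print(x,proj('side',p+[x,0,0]))
cv2.imwrite('pics/c7.png',cv2.resize(im[20:170,240:440],(800,600),interpolation=cv2.INTER_CUBIC)[:,:,::-1])
E
```

```text
[ 0.522 -0.311  0.122] [[ 0.002 -0.001  1.   ]
 [-0.002  1.     0.001]
 [-1.    -0.002  0.002]] 0.9982246603986615
-0.0465 [349.703 113.581]
0 [331.103 109.524]
0.0465 [312.865 105.579]
```

View pics/c7.png

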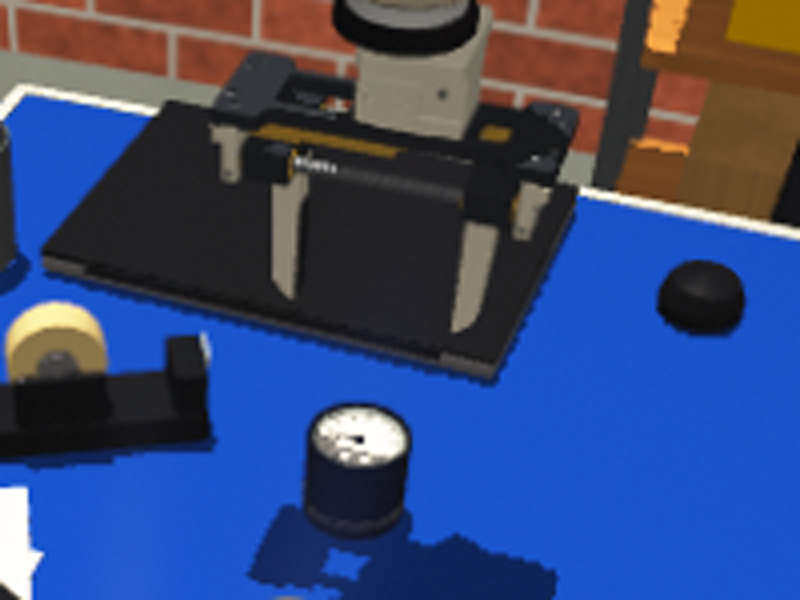

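```bash
python3 - <<'E'
from h import *
np.set_printoptions(precision=3,suppress=True)
s=ctrl.sense();p=s['eef_pos']
im=snap('top','t3.png')
for x in(-.0465,0,.0465): print(x,proj('top',p+[x,0,0]),proj('top',p+[x,0,.03]))
cv2.imwrite('pics/c8.png',cv2.resize(np.clip(im[160:270,340:480]*1.5,0,255).astype(np.uint8),(763,600),interpolation=cv2.INTER_CUBIC)[:,:,::-1])
E
```

```text
-0.0465 [397.752 230.317] [401.194 229.845]
0 [397.013 212.735] [400.417 211.748]
0.0465 [396.254 195.309] [399.618 193.815]
```

View pics/c8.png

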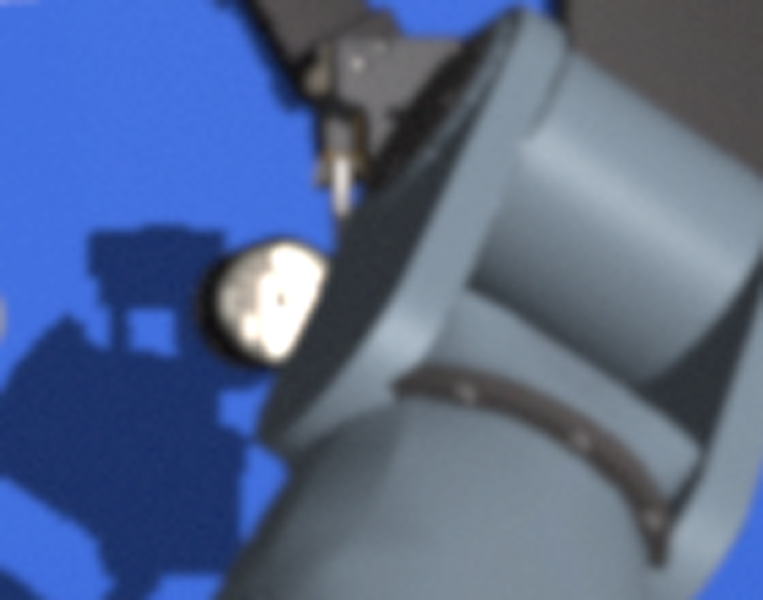

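```bash
cat >> h.py <<'E'
def tri(*obs):
    A=np.zeros((3,3));b=np.zeros(3);rs=[]
    for n,u,v in obs:
        o,r=ray(n,u,v);P=np.eye(3)-np.outer(r,r);A+=P;b+=P@o;rs.append((o,P))
    x=np.linalg.solve(A,b);return x,[np.linalg.norm(P@(x-o)) for o,P in rs]
E
python3 - <<'E'
from h import *
for v in (195,197,199.5): print(tri(('side',313.7,94.5),('top',402.7,v)))
print(tri(('side',329.4,129),('top',391,214.9)), tri(('side',311.9,175.1),('top',332.05,218.1)))
E
```

```text
(array([ 0.56745913, -0.31928111,  0.14839949]), [np.float64(0.002429140393110155), np.float64(0.0024291403931101688)])
(array([ 0.56454708, -0.3181169 ,  0.14954684]), [np.float64(0.00493685639097844), np.float64(0.004936856390978443)])
(array([ 0.56089476, -0.31658365,  0.15110193]), [np.float64(0.008060371203483931), np.float64(0.008060371203483876)])
(array([ 0.52062971, -0.31161467,  0.06119148]), [np.float64(0.00022589362959497448), np.float64(0.00022589362959484616)]) (array([ 0.51467575, -0.14706144,  0.0525144 ]), [np.float64(0.00034329383331718473), np.float64(0.00034329383331718554)])
```

>>> carry_out(steps=[[[0.5,-0.05,0],[0,0,0],100],[[1.0,-0.05,0],[0,0,0],100],[[1.5,-0.05,0],[0,0,0],100],[[1.5,-0.05,0],[0,0,0],100]])

```text
time_s: 4.28
eef_pos: [0.5203, -0.3124, 0.0591]
orientation: [[-0.002, -0.001, 1.0], [0.001, 1.0, 0.001], [-1.0, 0.001, -0.002]]
force: [0.6, 0.4, 0.7]
width: 1.002
```

```bash
python3 - <<'E'
from h import *
np.set_printoptions(precision=3,suppress=True)
s=ctrl.sense();p=s['eef_pos'];print(p,s['force'])
im=snap('side','s4.png');snap('top','t4.png')
for x in(-.0465,0,.0465): print(x,proj('side',p+[x,0,0]))
cv2.imwrite('pics/c9.png',cv2.resize(im[40:190,240:440],(800,600),interpolation=cv2.INTER_CUBIC)[:,:,::-1])
E
```

```text
[ 0.52  -0.312  0.059] [0.584 0.402 0.724]
-0.0465 [347.406 133.585]
0 [329.644 129.508]
0.0465 [312.213 125.533]
```

View pics/c9.png

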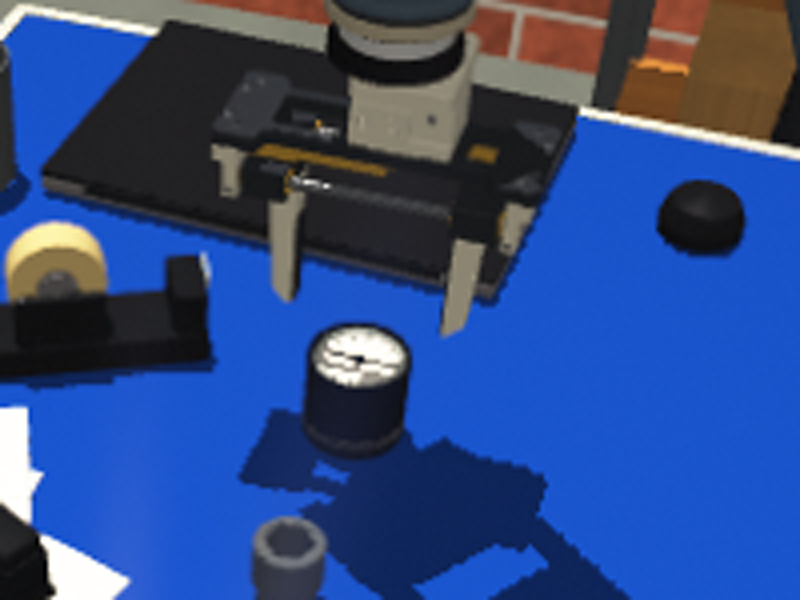

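```bash
python3 - <<'E'
from h import *
im=cv2.imread('pics/t4.png')
cv2.imwrite('pics/c10.png',cv2.resize(np.clip(im[160:270,340:480]*1.5,0,255).astype(np.uint8),(763,600),interpolation=cv2.INTER_CUBIC))
p=np.array([.5203,-.3124,.0591])
for d in([0,0,.028],[0,-.008,.025],[0,-.045,0],[0,-.02,.015]):print(d,[proj('side',p+d+[x,0,0]).round(1) for x in(.0465,-.0465)],proj('top',p+d+[.0465,0,0]).round(1))
E
```

```text
[0, 0, 0.028] [array([312.8, 116.7]), array([348.7, 124.8])] [393.2 197.3]
[0, -0.008, 0.025] [array([313.7, 115.9]), array([349.3, 123.8])] [395.7 197.4]
[0, -0.045, 0] [array([317.3, 115.4]), array([351.7, 123.1])] [406.2 198.3]
[0, -0.02, 0.015] [array([314.8, 116.3]), array([350. , 124.2])] [399.  197.8]
```

View pics/c10.png

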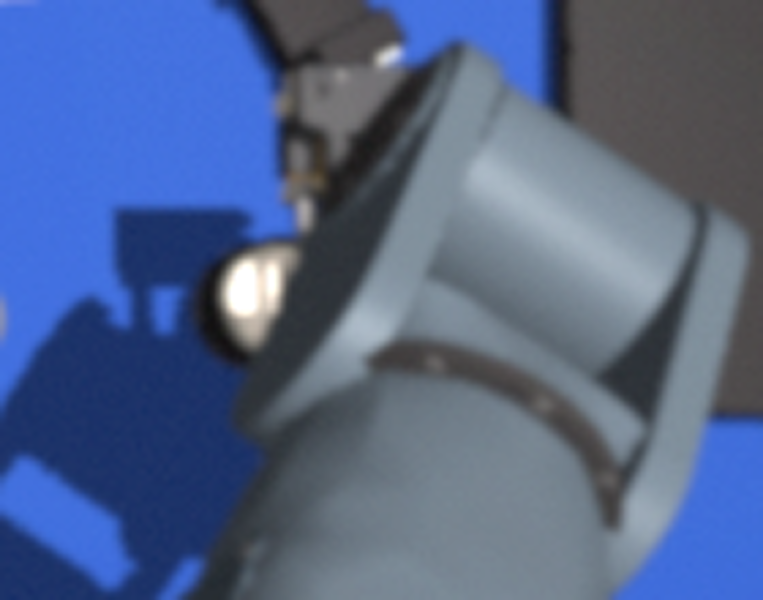

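>>> carry_out(steps=[[[0.25,0,0],[0,0,0],100],[[0.5,0,0],[0,0,0],100],[[0.75,0,0],[0,0,0],100],[[0.75,0,0],[0,0,0],100]])

```text
time_s: 4.88
eef_pos: [0.5203, -0.3124, 0.0288]
orientation: [[-0.001, -0.0, 1.0], [0.001, 1.0, 0.0], [-1.0, 0.001, -0.001]]
force: [0.5, 0.8, -1.3]
width: 1.0
```

```bash
python3 - <<'E'
from h import *
np.set_printoptions(precision=3,suppress=True)
s=ctrl.sense();p=s['eef_pos'];print(p,s['force'])
im=snap('side','s5.png');t=snap('top','t5.png')
for x in(-.0465,0,.0465): print(x,proj('side',p+[x,0,0]))
cv2.imwrite('pics/c11.png',cv2.resize(im[70:170,260:393],(798,600),interpolation=cv2.INTER_CUBIC)[:,:,::-1])
cv2.imwrite('pics/c12.png',cv2.resize(np.clip(t[160:270,340:480]*1.5,0,255).astype(np.uint8),(763,600),interpolation=cv2.INTER_CUBIC)[:,:,::-1])
E
```

```text
[ 0.52  -0.312  0.029] [ 0.516  0.848 -1.266]
-0.0465 [346.047 142.738]
0 [328.666 138.659]
0.0465 [311.602 134.675]
```

View pics/c11.png

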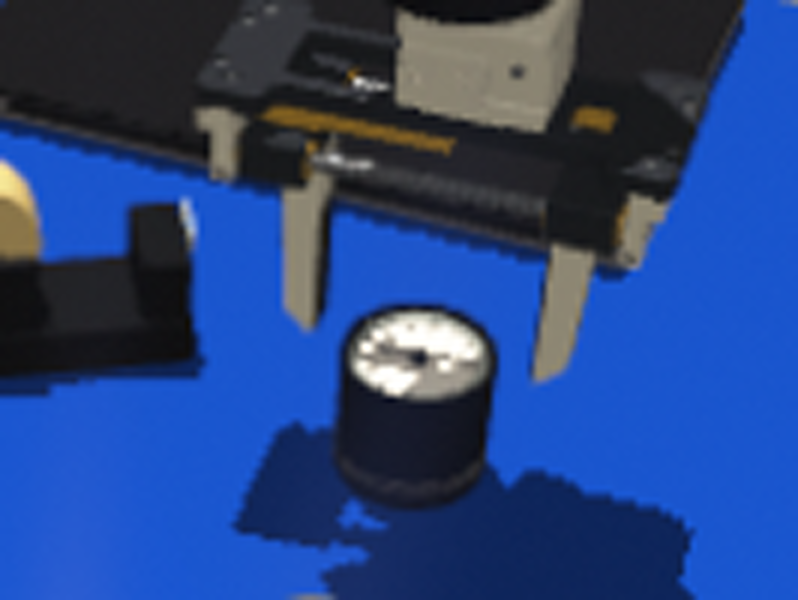

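View pics/c12.png

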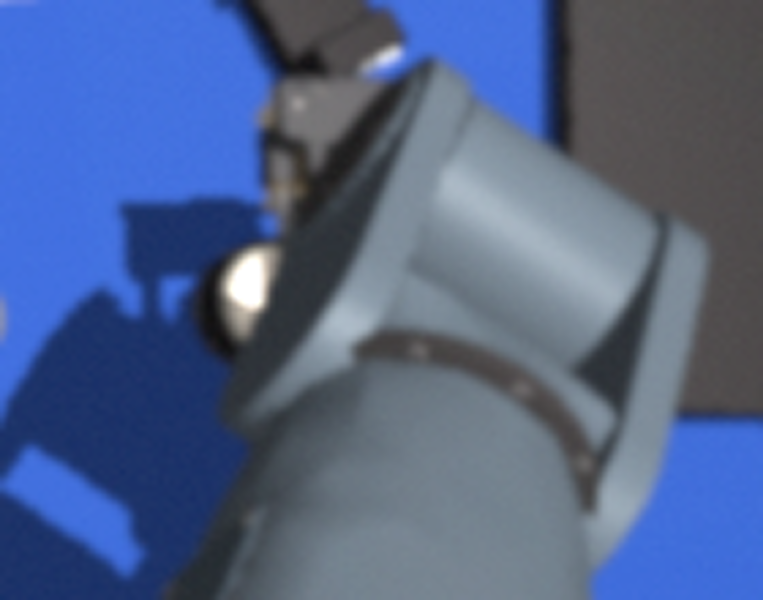

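>>> carry_out(steps=[[[-1.0,0,0],[0,0,0],100],[[-1.0,0,0],[-11.25,0,0],100],[[-1.0,0,0],[-11.25,0,0],100],[[-1.0,0,0],[-11.25,0,0],100],[[-1.0,0,0],[-11.25,0,0],100],[[-1.0,0,0],[-11.25,0,0],100],[[-1.0,0,0],[-11.25,0,0],100],[[-1.0,0,0],[-11.25,0,0],100],[[-1.0,0,0],[-11.25,0,0],100],[[-1.0,0,0],[-11.25,0,0],100]])

```text
time_s: 6.22
eef_pos: [0.521, -0.3129, 0.0703]
orientation: [[0.001, -1.0, -0.004], [-0.0, -0.004, 1.0], [-1.0, -0.001, -0.0]]
force: [0.3, -0.1, -0.5]
width: 0.999
```

```bash
python3 go.py .521 -.313 .02 90
```

```text
t 6.225 p [ 0.521  -0.3129  0.0703] F [ 0.3 -0.1 -0.5] w 0.999
shift [ 1.258e+00  1.000e-03 -1.000e-03] turn [ 0.031 -0.003  0.004]
```

>>> carry_out(steps=[[[0.5,0,0],[0,0,0],100],[[0.8,0,0],[0,0,0],100],[[1.1,0,0],[0,0,0],100],[[1.25,0,0],[0,0,0],100],[[1.25,0,0],[0,0,0],100]])

```text
time_s: 6.85
eef_pos: [0.5207, -0.3127, 0.0196]
orientation: [[-0.0, -1.0, -0.0], [0.0, -0.0, 1.0], [-1.0, 0.0, 0.0]]
force: [0.8, -0.2, 0.9]
width: 1.0
```

```bash
python3 - <<'E'
from h import *
np.set_printoptions(precision=3,suppress=True)
s=ctrl.sense();p=s['eef_pos'];print(p,s['force'],s['effort'])
im=snap('side','s6.png')
for x in(-.0465,0,.0465): print(x,proj('side',p+[0,x,0]),proj('side',p+[0,x,0.03]))
cv2.imwrite('pics/c13.png',cv2.resize(im[70:170,260:393],(798,600),interpolation=cv2.INTER_CUBIC)[:,:,::-1])
E
```

```text
[ 0.521 -0.313  0.02 ] [ 0.755 -0.221  0.872] [ -0.014 -59.768 -22.967  -0.044  -0.038   0.001]
-0.0465 [333.048 130.621] [334.06  121.684]
0 [328.256 141.28 ] [329.2   132.316]
0.0465 [323.199 152.522] [324.066 143.545]
```

View pics/c13.png

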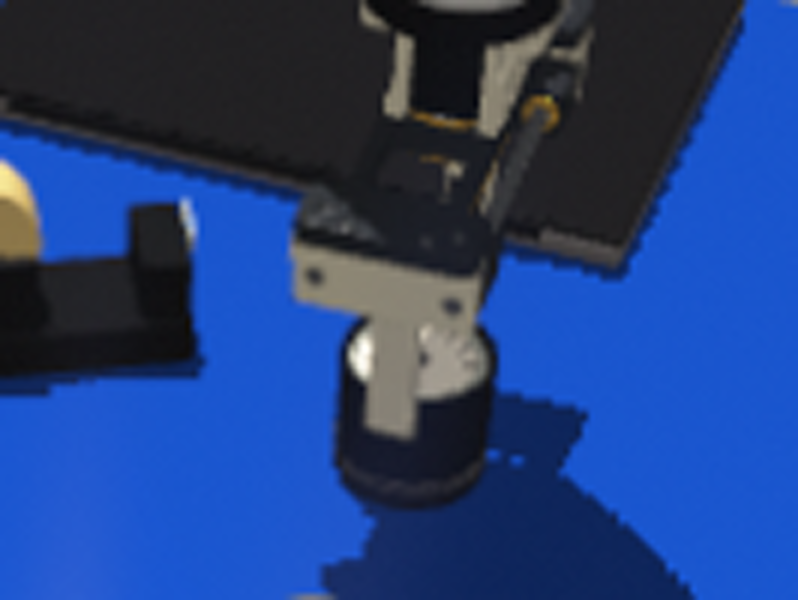

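>>> carry_out(steps=[[[0.2,0,0],[0,0,0],100],[[0.4,0,0],[0,0,0],100],[[0.4,0,0],[0,0,0],100]])

```text
time_s: 7.28
eef_pos: [0.5204, -0.3125, 0.003]
orientation: [[-0.001, -1.0, -0.0], [0.001, -0.0, 1.0], [-1.0, 0.001, 0.001]]
force: [-0.2, -0.3, -0.6]
width: 0.998
```

>>> carry_out(steps=[[[0.04,0,0],[0,0,0],100],[[0.08,0,0],[0,0,0],100],[[0.08,0,0],[0,0,0],100]])

```text
time_s: 7.65
eef_pos: [0.5208, -0.3128, 0.0006]
orientation: [[-0.0, -1.0, -0.0], [0.0, -0.0, 1.0], [-1.0, 0.0, 0.0]]
force: [-0.5, -0.3, 0.2]
width: 0.999
```

```bash
python3 - <<'E'
from h import *
np.set_printoptions(precision=3,suppress=True)
s=ctrl.sense();p=s['eef_pos'];print(p,s['force'],s['effort'],s['joint_pos'])
im=snap('side','s7.png')
cv2.imwrite('pics/c14.png',cv2.resize(im[70:170,260:393],(798,600),interpolation=cv2.INTER_CUBIC)[:,:,::-1])
E
```

```text
[ 0.521 -0.313  0.001] [-0.468 -0.261  0.183] [ -0.004 -60.993 -22.442  -0.043   0.031   0.   ] [-0.617  0.678  1.62  -0.     0.844 -2.189]
```

View pics/c14.png

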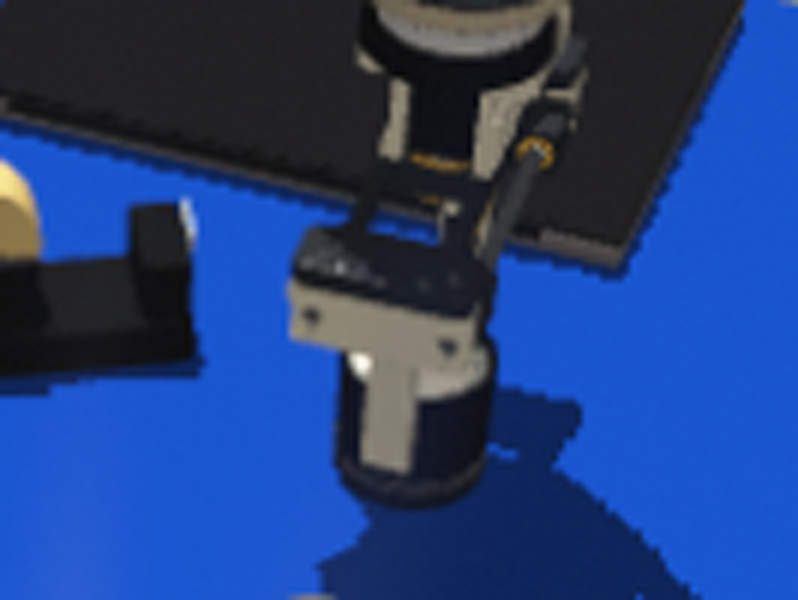

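>>> carry_out(steps=[[[0.04,0,0],[0,0,0],100],[[0.08,0,0],[0,0,0],100],[[0.08,0,0],[0,0,0],100]])

```text
time_s: 8.07
eef_pos: [0.5207, -0.3127, -0.0027]
orientation: [[-0.0, -1.0, -0.0], [0.0, -0.0, 1.0], [-1.0, 0.0, 0.0]]
force: [0.1, -0.6, 0.2]
width: 0.997
```

>>> carry_out(steps=[[[0.05,0,0],[0,0,0],100],[[0.1,0,0],[0,0,0],100],[[0.15,0,0],[0,0,0],100],[[0.18,0,0],[0,0,0],100],[[0.18,0,0],[0,0,0],100]])

```text
time_s: 8.7
eef_pos: [0.5208, -0.3128, -0.0098]
orientation: [[-0.0, -1.0, -0.0], [0.0, -0.0, 1.0], [-1.0, 0.0, 0.0]]
force: [-0.2, 0.3, 0.0]
width: 1.003
```

```bash
python3 - <<'E'
from h import *
np.set_printoptions(precision=3,suppress=True)
s=ctrl.sense();p=s['eef_pos'];print(p,s['force'])
im=snap('side','s8.png')
for dz in (.02,.025,.03): print(dz,proj('side',p+[0,.0465,dz]))
cv2.imwrite('pics/c15.png',cv2.resize(im[70:170,260:393],(798,600),interpolation=cv2.INTER_CUBIC)[:,:,::-1])
E
```

```text
[ 0.521 -0.313 -0.01 ] [-0.242  0.346  0.026]
0.02 [322.908 155.24 ]
0.025 [323.048 153.788]
0.03 [323.189 152.327]
```

View pics/c15.png

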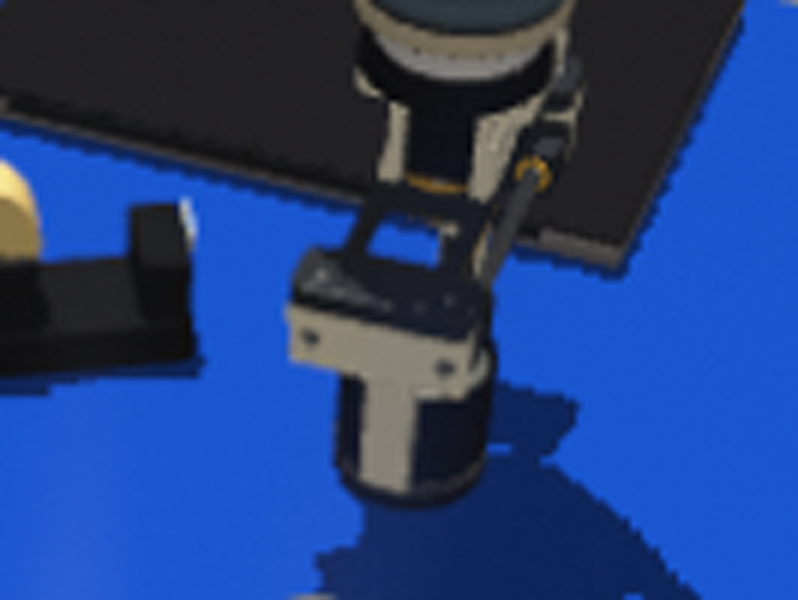

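>>> carry_out(steps=[[[0,0,0],[0,0,0],60],[[0,0,0],[0,0,0],60],[[0,0,0],[0,0,0],60],[[0,0,0],[0,0,0],60],[[0,0,0],[0,0,0],60],[[0,0,0],[0,0,0],60]], force=25)

```text
time_s: 9.5
eef_pos: [0.5208, -0.3128, -0.0097]
orientation: [[0.0, -1.0, -0.0], [-0.0, -0.0, 1.0], [-1.0, -0.0, -0.0]]
force: [-0.7, 0.0, 0.3]
width: 0.713
```

```bash
python3 - <<'E'
from meas import *
s=ctrl.sense();p=s['eef_pos'];print(p,s['force'],s['moment'])
im=snap('side','s9.png')
cv2.imwrite('pics/c16.png',cv2.resize(im[70:170,260:393],(798,600),interpolation=cv2.INTER_CUBIC)[:,:,::-1])
E
```

```text
[ 0.5208 -0.3128 -0.0097] [-0.7213  0.0407  0.3274] [ 0.0012  0.0261 -0.0014]
```

View pics/c16.png

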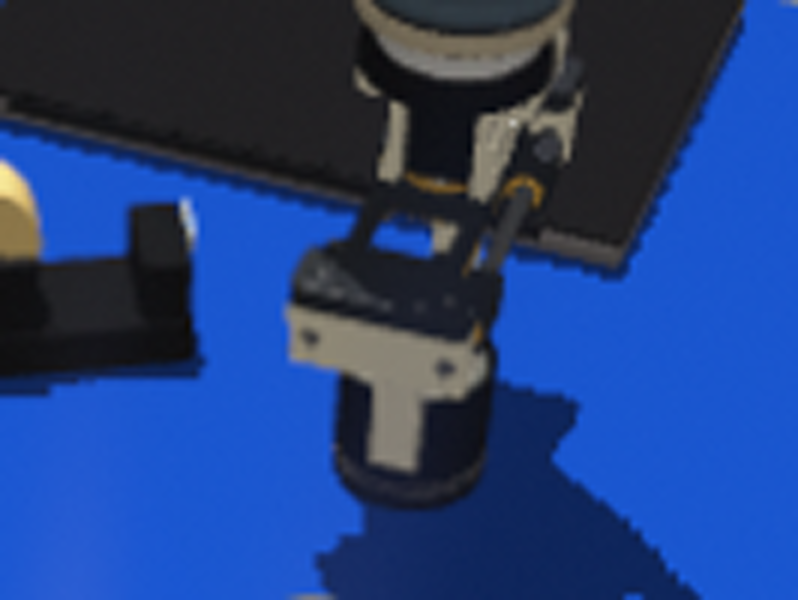

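>>> carry_out(steps=[[[-0.2,0,0],[0,0,0],60],[[-0.6,0,0],[0,0,0],60],[[-1.2,0,0],[0,0,0],60],[[-1.8,0,0],[0,0,0],60],[[-2.1,0,0],[0,0,0],60],[[-2.1,0,0],[0,0,0],60]])

```text
time_s: 10.3
eef_pos: [0.5212, -0.313, 0.0752]
orientation: [[0.001, -1.0, -0.0], [-0.001, -0.0, 1.0], [-1.0, -0.001, -0.001]]
force: [-0.3, 0.3, -3.1]
width: 0.713
```

```bash
python3 go.py .5145 -.1485 .0742 90; python3 - <<'E'
from meas import *
s=ctrl.sense();p=s['eef_pos'];print(p,s['force'])
im=snap('side','s10.png')
cv2.imwrite('pics/c17.png',cv2.resize(im[40:190,240:440],(800,600),interpolation=cv2.INTER_CUBIC)[:,:,::-1])
E
```

```text
t 10.3 p [ 0.5212 -0.313   0.0752] F [-0.3  0.3 -3.1] w 0.713
shift [0.021 0.166 4.113] turn [ 0.002 -0.007  0.01 ]
[ 0.5212 -0.313   0.0752] [-0.3434  0.3067 -3.1037]
```

View pics/c17.png

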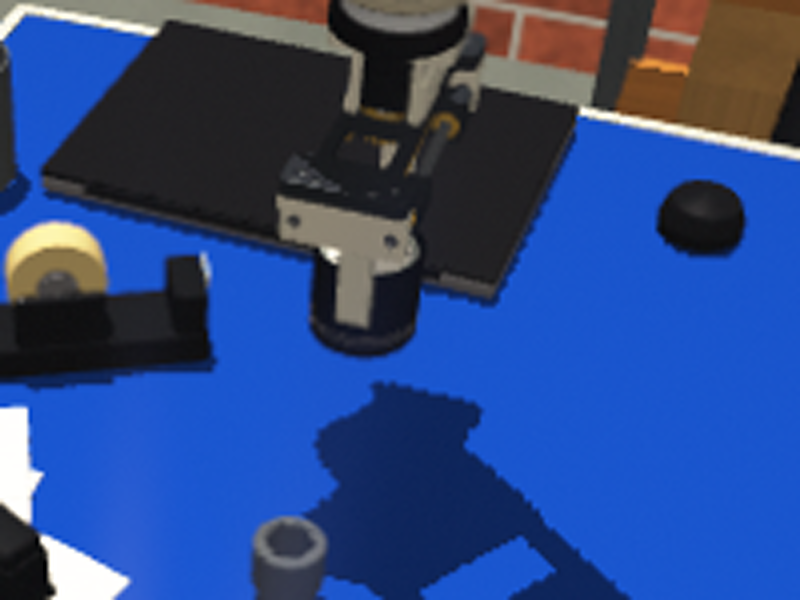

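>>> carry_out(steps=[[[0,0.15,1.0],[0,0,0],60],[[0,0.15,2.0],[0,0,0],60],[[0,0.15,3.0],[0,0,0],60],[[0,0.15,3.7],[0,0,0],60],[[0,0.15,4.1],[0,0,0],60],[[0,0.15,4.1],[0,0,0],60],[[0,0.15,4.1],[0,0,0],60]])

```text
time_s: 11.22
eef_pos: [0.5148, -0.1496, 0.0741]
orientation: [[-0.0, -1.0, 0.0], [-0.0, 0.0, 1.0], [-1.0, 0.0, -0.0]]
force: [0.1, 0.8, -1.8]
width: 0.712
```

```bash
python3 - <<'E'
from meas import *
s=ctrl.sense();p=s['eef_pos'];print(p,s['force'])
im=snap('side','s11.png');t=snap('top','t11.png')
cv2.imwrite('pics/c18.png',cv2.resize(im[80:230,220:420],(800,600),interpolation=cv2.INTER_CUBIC)[:,:,::-1])
cv2.imwrite('pics/c19.png',cv2.resize(np.clip(t[160:270,270:410]*1.5,0,255).astype(np.uint8),(763,600),interpolation=cv2.INTER_CUBIC)[:,:,::-1])
E
```

```text
[ 0.5148 -0.1496  0.0741] [ 0.1269  0.8023 -1.8307]
```

View pics/c18.png

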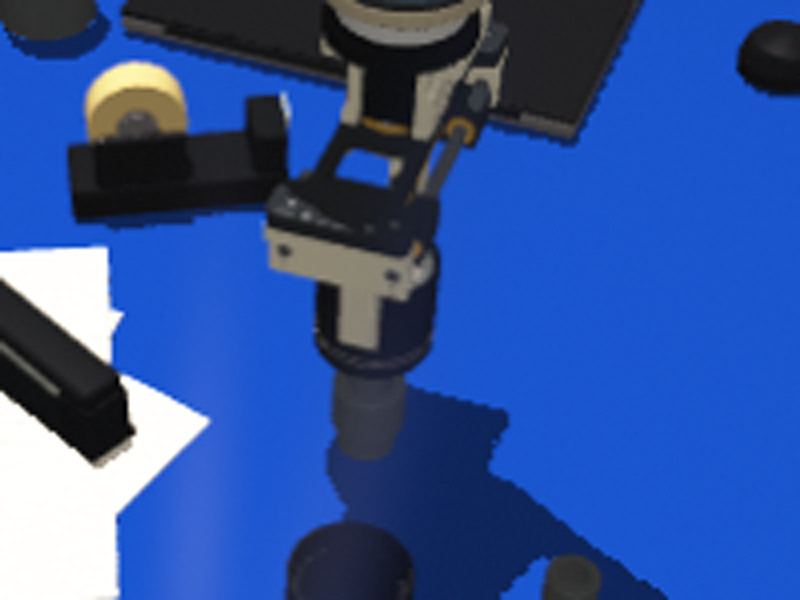

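View pics/c19.png

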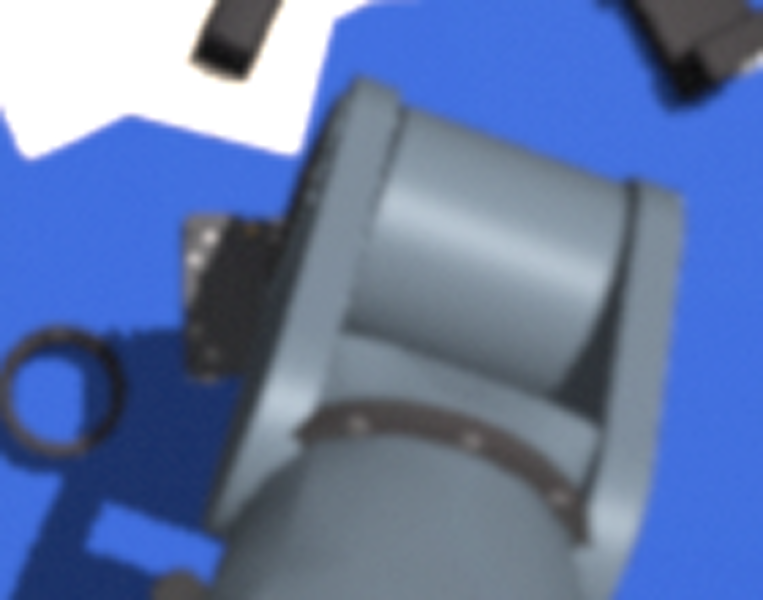

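```bash
python3 - <<'E'
from h import *
np.set_printoptions(precision=1,suppress=True)
def outline(x,y,z,r):
    a=np.linspace(0,6.283,73);P=np.array([proj('side',[x+r*np.cos(i),y+r*np.sin(i),z]) for i in a])
    return (P[:,0].min(),P[:,0].max(),P[:,1].min(),P[:,1].max())
for x,y in((.515,-.1485),(.5145,-.1475),(.5155,-.1495)):
  print(x,y,np.array(outline(x,y,.0838,.0335)),np.array(outline(x,y,0,.0215)),np.array(outline(x,y,.0458,.0215)))
im=cv2.imread('pics/s11.png').astype(int)
for v in(160,165,168,170):print(v,[tuple(im[v,u]) for u in list(range(296,303))],[tuple(im[v,u]) for u in range(324,332)])
for v in(178,182,186):print(v,[int(im[v,u,2]) for u in range(299,326)],[int(im[v,u,0]) for u in range(299,326)])
print([tuple(im[v,313]) for v in range(168,200)])
E
```

```text
0.515 -0.1485 [298.  327.7 154.8 175.4] [302.  319.9 183.6 196.7] [302.7 321.2 170.2 183.4]
0.5145 -0.1475 [298.1 327.8 155.1 175.8] [302.1 320.  184.  197.1] [302.8 321.3 170.6 183.7]
0.5155 -0.1495 [297.9 327.6 154.5 175. ] [302.  319.8 183.3 196.4] [302.6 321.1 169.9 183. ]
160 [(np.int64(207), np.int64(86), np.int64(27)), (np.int64(207), np.int64(86), np.int64(26)), (np.int64(151), np.int64(72), np.int64(45)), (np.int64(41), np.int64(40), np.int64(40)), (np.int64(21), np.int64(18), np.int64(16)), (np.int64(21), np.int64(17), np.int64(16)), (np.int64(23), np.int64(18), np.int64(18))] [(np.int64(47), np.int64(27), np.int64(22)), (np.int64(45), np.int64(26), np.int64(22)), (np.int64(44), np.int64(24), np.int64(20)), (np.int64(43), np.int64(24), np.int64(20)), (np.int64(125), np.int64(53), np.int64(24)), (np.int64(188), np.int64(78), np.int64(27)), (np.int64(205), np.int64(85), np.int64(27)), (np.int64(205), np.int64(86), np.int64(27))]
165 [(np.int64(207), np.int64(86), np.int64(27)), (np.int64(208), np.int64(87), np.int64(29)), (np.int64(152), np.int64(62), np.int64(22)), (np.int64
[... 3274 characters left out ...]
4(72), np.int64(58), np.int64(55)), (np.int64(72), np.int64(58), np.int64(55)), (np.int64(71), np.int64(57), np.int64(53)), (np.int64(72), np.int64(58), np.int64(55)), (np.int64(73), np.int64(58), np.int64(55)), (np.int64(73), np.int64(58), np.int64(55)), (np.int64(74), np.int64(58), np.int64(54)), (np.int64(72), np.int64(55), np.int64(52)), (np.int64(73), np.int64(57), np.int64(53)), (np.int64(72), np.int64(57), np.int64(53)), (np.int64(73), np.int64(58), np.int64(54)), (np.int64(101), np.int64(50), np.int64(32)), (np.int64(105), np.int64(49), np.int64(31)), (np.int64(104), np.int64(49), np.int64(29)), (np.int64(104), np.int64(49), np.int64(30)), (np.int64(105), np.int64(49), np.int64(30))]
```

>>> carry_out(steps=[[[0.4,0,0],[0,0,0],60],[[0.7,0,0],[0,0,0],60],[[0.9,0,0],[0,0,0],60],[[1.1,0,0],[0,0,0],60],[[1.2,0,0],[0,0,0],60],[[1.2,0,0],[0,0,0],60]])

```text
time_s: 12.08
eef_pos: [0.5147, -0.1487, 0.0261]
orientation: [[-0.0, -1.0, -0.0], [0.0, -0.0, 1.0], [-1.0, 0.0, 0.0]]
force: [0.4, 0.4, -2.6]
width: 0.711
```

```bash
python3 - <<'E'
from meas import *
s=ctrl.sense();p=s['eef_pos'];print(p,s['force'],s['moment'])
im=snap('side','s12.png')
cv2.imwrite('pics/c20.png',cv2.resize(im[80:230,220:420],(800,600),interpolation=cv2.INTER_CUBIC)[:,:,::-1])
E
```

```text
[ 0.5147 -0.1487  0.0261] [ 0.4278  0.3688 -2.6483] [0.0544 0.0408 0.018 ]
```

View pics/c20.png

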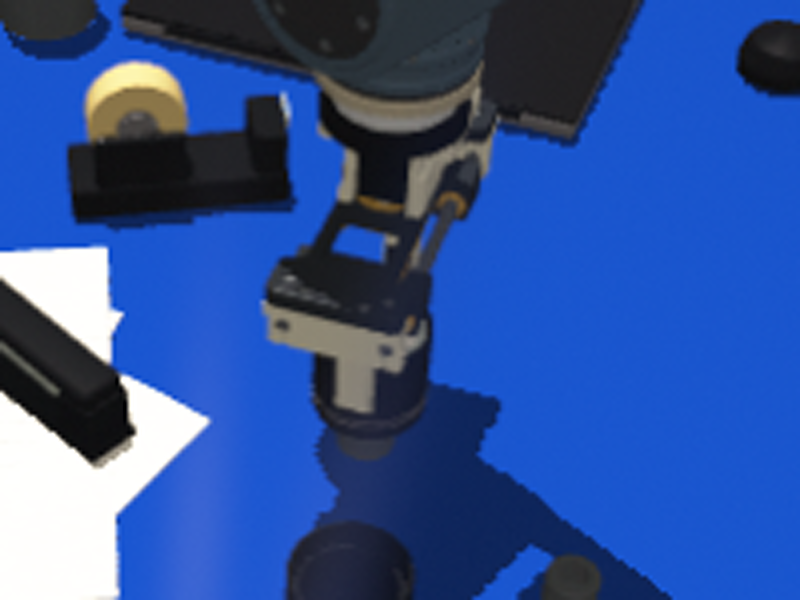

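>>> carry_out(steps=[[[0.2,0,0],[0,0,0],60],[[0.4,0,0],[0,0,0],60],[[0.6,0,0],[0,0,0],60],[[0.75,0,0],[0,0,0],60],[[0.84,0,0],[0,0,0],60],[[0.84,0,0],[0,0,0],60]])

```text
time_s: 12.88
eef_pos: [0.5147, -0.1488, -0.0076]
orientation: [[-0.0, -1.0, -0.0], [0.0, -0.0, 1.0], [-1.0, 0.0, 0.0]]
force: [-0.5, 0.7, -0.6]
width: 0.709
```

```bash
python3 - <<'E'
from meas import *
s=ctrl.sense();p=s['eef_pos'];print(p,s['force'],s['moment'])
im=snap('side','s13.png')
cv2.imwrite('pics/c21.png',cv2.resize(im[100:225,240:407],(800,600),interpolation=cv2.INTER_CUBIC)[:,:,::-1])
E
```

```text
[ 0.5147 -0.1488 -0.0076] [-0.546   0.7031 -0.6066] [ 0.0165 -0.0149 -0.016 ]
```

View pics/c21.png

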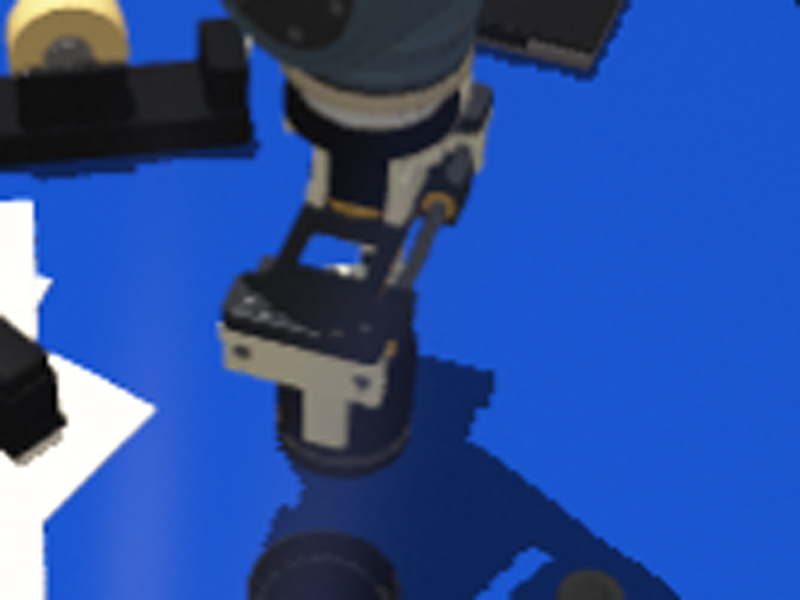

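>>> carry_out(steps=[[[0.03,0,0],[0,0,0],60],[[0.05,0,0],[0,0,0],60],[[0.05,0,0],[0,0,0],60]])

```text
time_s: 13.3
eef_pos: [0.5148, -0.1488, -0.0094]
orientation: [[0.0, -1.0, -0.0], [-0.0, -0.0, 1.0], [-1.0, -0.0, -0.0]]
force: [0.6, 0.1, -1.4]
width: 0.71
```

Force is still slightly negative, so the pod isn't quite on the desk. Lowering in half-millimetre steps.

>>> carry_out(steps=[[[0.015,0,0],[0,0,0],60],[[0.015,0,0],[0,0,0],60]])

```text
time_s: 13.55
eef_pos: [0.5148, -0.1488, -0.0098]
orientation: [[0.0, -1.0, -0.0], [-0.0, -0.0, 1.0], [-1.0, -0.0, -0.0]]
force: [-1.2, 0.2, 3.5]
width: 0.713
```

```bash
python3 - <<'E'
from h import *
s=ctrl.sense();print(s['eef_pos'],s['force'])
E
```

```text
[ 0.51482264 -0.14879298 -0.00976886] [-1.2055498   0.19690547  3.4925994 ]
```

>>> carry_out(steps=[[[0,0,0],[0,0,0],100],[[0,0,0],[0,0,0],100],[[0,0,0],[0,0,0],100],[[0,0,0],[0,0,0],100],[[-0.5,0,0],[0,0,0],100],[[-1.5,0,0],[0,0,0],100],[[-2.5,0,0],[0,0,0],100],[[-3.0,0,0],[0,0,0],100],[[-3.5,0,0],[0,0,0],100],[[-3.5,0,0],[0,0,0],100]])

```text
time_s: 14.8
eef_pos: [0.5155, -0.149, 0.1311]
orientation: [[0.002, -1.0, -0.0], [-0.001, -0.0, 1.0], [-1.0, -0.002, -0.001]]
force: [-0.0, 0.1, -0.0]
width: 0.998
```

```bash
python3 - <<'E'
from meas import *
s=ctrl.sense();p=s['eef_pos'];print(p,s['force'],s['width'])
im=snap('side','s14.png')
cv2.imwrite('pics/c22.png',cv2.resize(im[100:225,240:407],(800,600),interpolation=cv2.INTER_CUBIC)[:,:,::-1])
im=im[:,:,::-1]
blob(im,312,165,22,lambda c:c.min(2)>110,.088,'side')
E
```

```text
[ 0.5155 -0.149   0.1311] [-0.0064  0.148  -0.0225] 0.9983161052749542
side px 312.26746987951805 164.37831325301204 area 388 pos [ 0.5156 -0.1453] enc 0.5155436992645264 -0.14428581297397614 0.06621098518371582 ell [ 0.5156 -0.1457] [0.0575 0.0649]
```

View pics/c22.png

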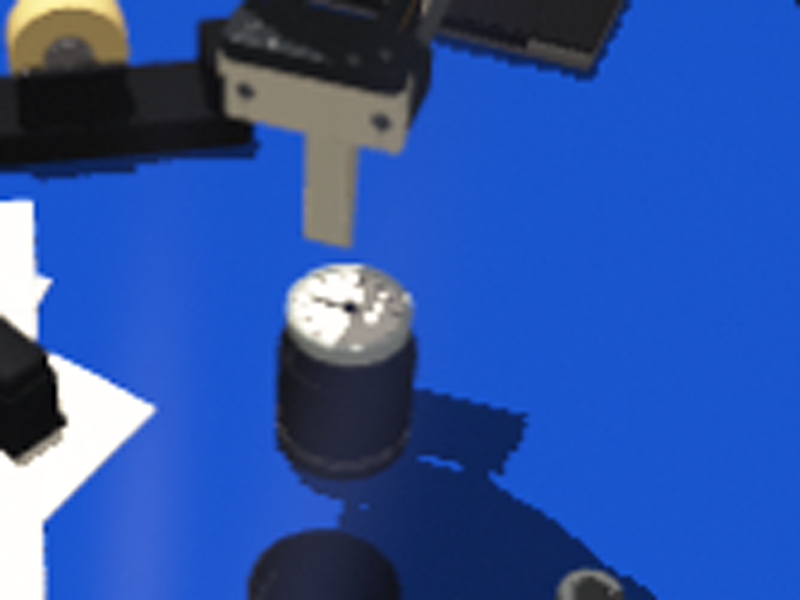

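```bash
python3 - <<'E'
from h import *
np.set_printoptions(precision=4,suppress=True)
p=ctrl.sense()['eef_pos'];print(p)
for dz in(.02,.025,.03,.035):print(dz,proj('side',p+[0,.0465,dz]))
for z in(.086,.088):print(onz('side',312.9,164,z),proj('side',[.515,-.148,z]))
im=cv2.imread('pics/s14.png');print(im[146:156,306].tolist(),im[146:156,310].tolist(), im[148,298:318].tolist())
E
python3 go.py .515 -.148 .038 0
```

```text
[ 0.5148 -0.1488  0.13  ]
0.02 [307.9379 156.2476]
0.025 [308.0474 154.4539]
0.03 [308.1577 152.6448]
0.035 [308.269  150.8202]
[ 0.5151 -0.149   0.086 ] [312.8206 164.302 ]
[ 0.5146 -0.147   0.088 ] [312.8687 163.6566]
[[114, 131, 137], [115, 131, 137], [114, 131, 137], [112, 128, 133], [178, 98, 68], [202, 87, 31], [205, 85, 28], [206, 87, 30], [205, 86, 30], [205, 103, 53]] [[115, 130, 136], [117, 131, 137], [115, 130, 136], [116, 131, 136], [113, 128, 133], [178, 98, 69], [202, 88, 34], [205, 87, 32], [205, 87, 33], [203, 200, 195]] [[205, 85, 26], [206, 85, 27], [206, 85, 26], [205, 85, 27], [189, 80, 29], [144, 109, 102], [114, 131, 137], [115, 131, 138], [114, 131, 137], [115, 130, 137], [115, 130, 136], [116, 131, 137], [115, 130, 136], [115, 129, 134], [108, 120, 124], [155, 102, 85], [196, 90, 43], [204, 87, 33], [204, 88, 35], [203, 87, 34]]
t 14.85 p [ 0.5148 -0.1488  0.13  ] F [ 0.2 -0.3  0.3] w 0.995
shift [ 2.299e+00 -2.000e-03  2.100e-02] turn [1.1251e+01 2.0000e-03 5.0000e-03]
```

>>> carry_out(steps=[[[0,0,0],[11.25,0,0],100],[[0,0,0],[11.25,0,0],100],[[0,0,0],[11.25,0,0],100],[[0.2,0,0],[11.25,0,0],100],[[0.4,0,0],[11.25,0,0],100],[[0.6,0,0],[11.25,0,0],100],[[0.8,0,0],[11.25,0,0],100],[[1.0,0,0],[11.25,0,0],100],[[1.5,0,0],[11.25,0,0],100],[[2.0,0,0],[11.25,0,0],100]])

```text
time_s: 16.1
eef_pos: [0.5141, -0.1485, 0.0483]
orientation: [[-0.001, 0.001, 1.0], [0.001, 1.0, -0.001], [-1.0, 0.001, -0.001]]
force: [-0.3, -0.5, 0.3]
width: 1.0
```

>>> carry_out(steps=[[[0,0,0],[0,0,0],100]])

```text
time_s: 16.23
eef_pos: [0.5133, -0.1482, 0.048]
orientation: [[-0.004, -0.0, 1.0], [0.001, 1.0, 0.0], [-1.0, 0.001, -0.004]]
force: [0.1, -0.1, 0.0]
width: 1.005
```

```bash
python3 go.py .515 -.148 .038 0; python3 - <<'E'
from meas import *
p=ctrl.sense()['eef_pos']
im=snap('side','s15.png')
for dz in(.025,.03,.035):print(dz,proj('side',p+[-.0465,0,dz]),proj('side',p+[.0465,0,dz]))
cv2.imwrite('pics/c23.png',cv2.resize(im[100:225,240:407],(800,600),interpolation=cv2.INTER_CUBIC)[:,:,::-1])
E
```

```text
t 16.225 p [ 0.5133 -0.1482  0.048 ] F [ 0.1 -0.1  0. ] w 1.005
shift [0.249 0.005 0.044] turn [ 0.002 -0.028 -0.011]
0.025 [332.9826 173.5628] [293.9667 163.7091]
0.03 [333.184  171.9803] [294.0112 162.1234]
0.035 [333.3869 170.3852] [294.0559 160.5254]
```

View pics/c23.png

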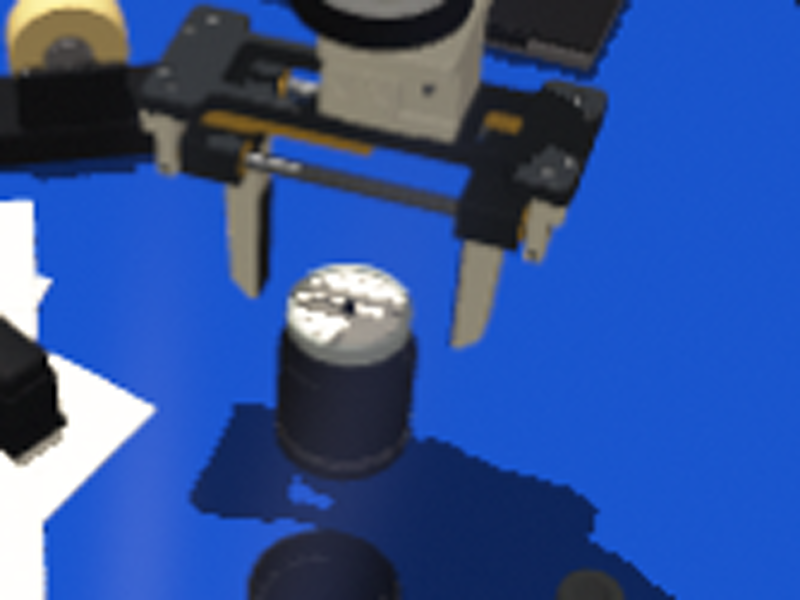

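>>> carry_out(steps=[[[0.15,0,0],[0,0,0],100],[[0.3,0,0],[0,0,0],100],[[0.3,0,0],[0,0,0],100],[[0.3,0,0],[0,0,0],80]], force=20)

```text
time_s: 16.77
eef_pos: [0.5149, -0.1488, 0.0382]
orientation: [[0.0, -0.0, 1.0], [-0.0, 1.0, 0.0], [-1.0, -0.0, 0.0]]
force: [0.3, -0.1, 0.5]
width: 0.937
```

```bash
python3 - <<'E'
from meas import *
s=ctrl.sense();print(s['eef_pos'],s['force'],s['width'])
im=snap('side','s16.png')
cv2.imwrite('pics/c24.png',cv2.resize(im[120:220,250:383],(798,600),interpolation=cv2.INTER_CUBIC)[:,:,::-1])
E
```

```text
[ 0.5149 -0.1488  0.0382] [ 0.2732 -0.1281  0.4781] 0.9370747315627221
```

View pics/c24.png

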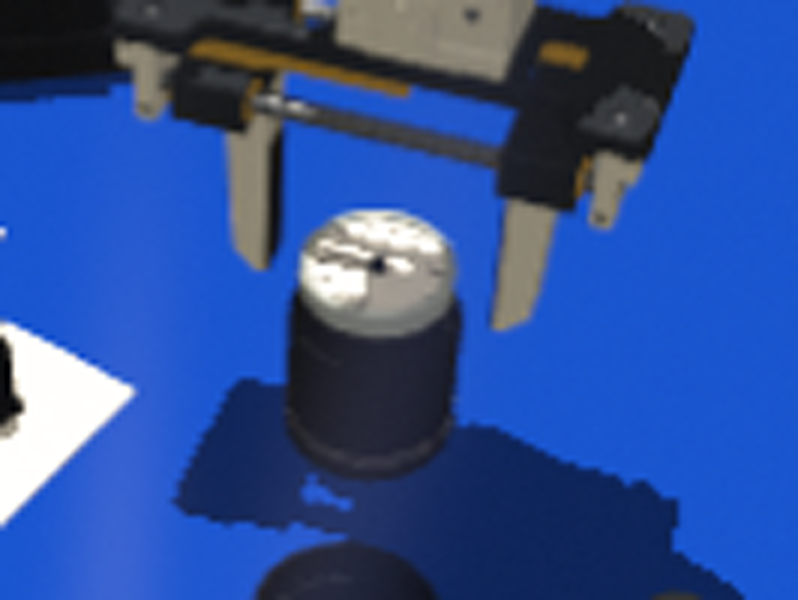

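>>> carry_out(steps=[[[0.02,0,0],[0,0,0],50],[[0.02,0,0],[0,0,0],50],[[0.02,0,0],[0,0,0],50],[[0.02,0,0],[0,0,0],50],[[0.02,0,0],[0,0,0],50],[[0.02,0,0],[0,0,0],50],[[0.02,0,0],[0,0,0],50]])

```text
time_s: 17.7
eef_pos: [0.5148, -0.1488, 0.0373]
orientation: [[0.0, -0.0, 1.0], [-0.0, 1.0, 0.0], [-1.0, -0.0, 0.0]]
force: [1.1, 0.0, 1.0]
width: 0.63
```

>>> carry_out(steps=[[[-0.25,0,0],[0,0,0],50],[[-0.5,0,0],[0,0,0],50],[[-0.5,0,0],[0,0,0],50]])

```text
time_s: 18.08
eef_pos: [0.5153, -0.149, 0.0583]
orientation: [[0.002, -0.0, 1.0], [-0.001, 1.0, 0.0], [-1.0, -0.001, 0.002]]
force: [-0.4, 0.4, -1.6]
width: 0.627
```

```bash
python3 - <<'E'
from meas import *
s=ctrl.sense();print(s['eef_pos'],s['force'],s['width'])
im=snap('side','s17.png')
cv2.imwrite('pics/c25.png',cv2.resize(im[120:220,250:383],(798,600),interpolation=cv2.INTER_CUBIC)[:,:,::-1])
E
```

```text
[ 0.5153 -0.149   0.0583] [-0.4178  0.4074 -1.5669] 0.6272343341310562
```

View pics/c25.png

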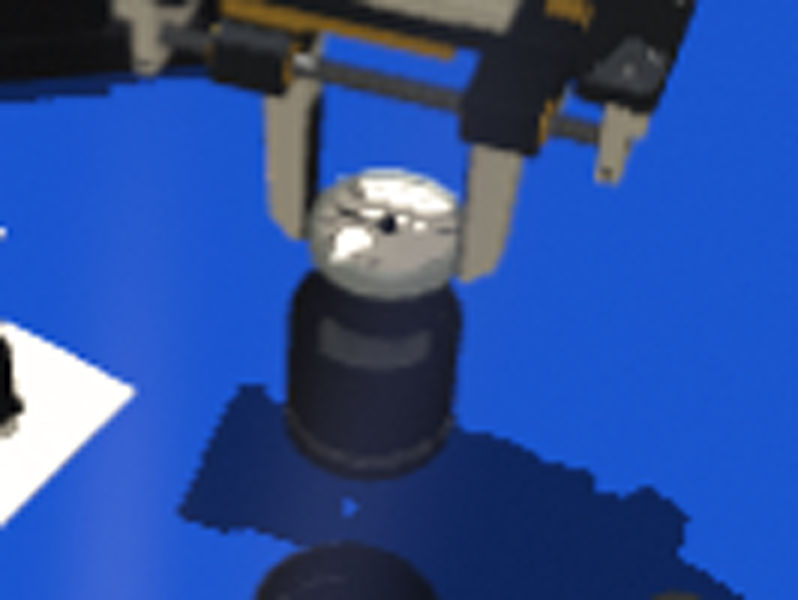

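```bash
python3 - <<'E'
from meas import *
for n,f,box in(('top','pics/top0.png',(125,170,240,255)),('side','pics/side0.png',(140,265,305,420))):
    im=cv2.imread(f).astype(int);x0,y0,x1,y1=box;c=im[y0:y1,x0:x1]
    m=((abs(c[...,0]-c[...,2])<35)&(c[...,2]>55)).astype(np.uint8)
    m=cv2.morphologyEx(m,cv2.MORPH_CLOSE,np.ones((5,5)))
    cs,_=cv2.findContours(m,cv2.RETR_EXTERNAL,cv2.CHAIN_APPROX_NONE);k=max(cs,key=cv2.contourArea)
    h=cv2.convexHull(k)[:,0]+[x0,y0]
    w=np.array([onz(n,*p,.022)[:2] for p in h]);r=cv2.minAreaRect((w*1e3).astype(np.float32))
    print(n,cv2.contourArea(k),r);print(cv2.boxPoints(r))
im=cv2.imread('pics/top0.png');s=cv2.imread('pics/side0.png')
cv2.imwrite('pics/c26.png',np.hstack([cv2.resize(im[170:255,125:240],(400,296)),cv2.resize(s[260:420,140:310],(315,296))]))
E
```

```text
top 4326.0 ((538.2344970703125, 283.7132873535156), (252.06752014160156, 151.4633331298828), 82.45886993408203)
[[446.6174 168.7085]
 [596.7708 148.8307]
 [629.8516 398.7181]
 [479.6982 418.5958]]
side 11270.5 ((537.5657348632812, 286.71484375), (252.53062438964844, 154.04551696777344), 82.58087921142578)
[[444.8836 171.4523]
 [597.6395 151.5609]
 [630.2479 401.9774]
 [477.492  421.8688]]
```

View pics/c26.png

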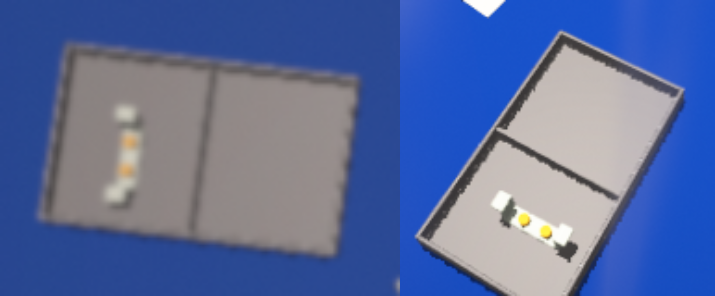

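>>> carry_out(steps=[[[-0.6,0,0],[0,0,0],50],[[-1.25,0,0],[0,0,0],50],[[-1.25,1.0,0],[0,0,0],50],[[-1.25,2.2,0.1],[0,0,0],50],[[-1.25,3.4,0.2],[0,0,0],50],[[-1.25,4.6,0.3],[0.3,0,0],50],[[-1.25,5.8,0.37],[0.6,0,0],50],[[-1.25,7.0,0.37],[0.94,0,0],50],[[-1.25,8.2,0.37],[0.94,0,0],50],[[-1.25,9.0,0.37],[0.94,0,0],50]])

```text
time_s: 19.38
eef_pos: [0.529, 0.2132, 0.1069]
orientation: [[-0.0, 0.13, 0.992], [-0.0, 0.992, -0.13], [-1.0, -0.0, -0.0]]
force: [0.5, 0.2, -1.8]
width: 0.629
```

>>> carry_out(steps=[[[0,0,0],[0,0,0],50],[[0,0,0],[0,0,0],50]])

```text
time_s: 19.62
eef_pos: [0.5293, 0.2105, 0.1069]
orientation: [[-0.001, 0.131, 0.991], [-0.0, 0.991, -0.131], [-1.0, -0.001, -0.001]]
force: [0.6, -1.0, -1.9]
width: 0.629
```

```bash
python3 go.py .530 .2235 .05 -7.5; python3 - <<'E'
from meas import *
im=snap('side','s18.png');t=snap('top','t18.png')
cv2.imwrite('pics/c27.png',np.hstack([t[140:280,100:300],im[200:420,120:320][:140*1]])[:,:,::-1].repeat(2,0).repeat(2,1))
cv2.imwrite('pics/c28.png',cv2.resize(im[120:420,100:500],(800,600))[:,:,::-1])
E
```

```text
t 19.625 p [0.5293 0.2105 0.1069] F [ 0.6 -1.  -1.9] w 0.629
shift [ 1.423  0.324 -0.023] turn [-0.001 -0.004  0.004]
```

View pics/c28.png

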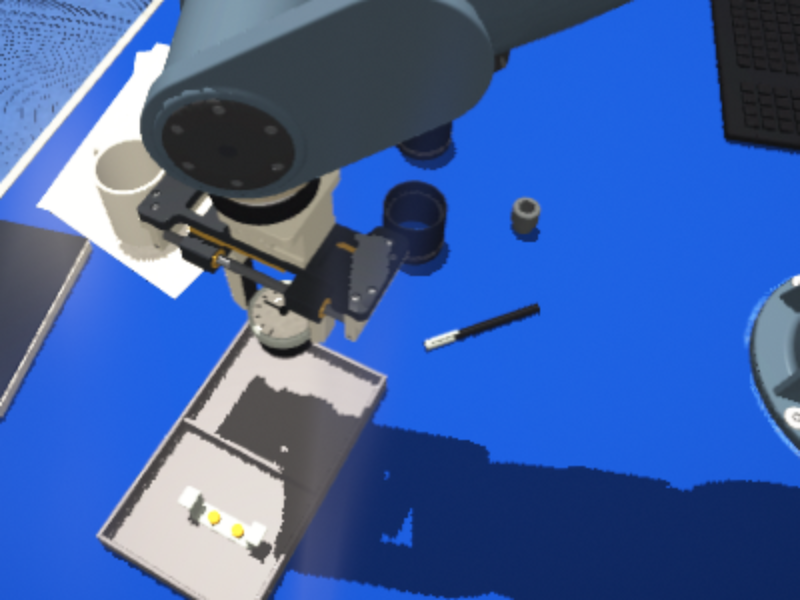

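>>> carry_out(steps=[[[0,0.32,0],[0,0,0],50],[[0.6,0.32,0],[0,0,0],50],[[1.2,0.32,0],[0,0,0],50],[[1.7,0.32,0],[0,0,0],50],[[2.0,0.32,0],[0,0,0],50],[[2.0,0.32,0],[0,0,0],50],[[2.0,0.32,0],[0,0,0],50]])

```text
time_s: 20.6
eef_pos: [0.5317, 0.2241, 0.028]
orientation: [[0.001, 0.131, 0.991], [0.0, 0.991, -0.131], [-1.0, 0.001, 0.001]]
force: [1.0, -0.5, -1.0]
width: 0.626
```

```bash
python3 go.py .530 .2235 -.006 -7.5; python3 - <<'E'
from meas import *
im=snap('side','s19.png');t=snap('top','t19.png')
cv2.imwrite('pics/c29.png',cv2.resize(im[220:400,130:370],(800,600))[:,:,::-1])
E
```

```text
t 20.6 p [0.5317 0.2241 0.028 ] F [ 1.  -0.5 -1. ] w 0.626
shift [ 0.85  -0.022 -0.041] turn [-0.002  0.007 -0.004]
```

View pics/c29.png

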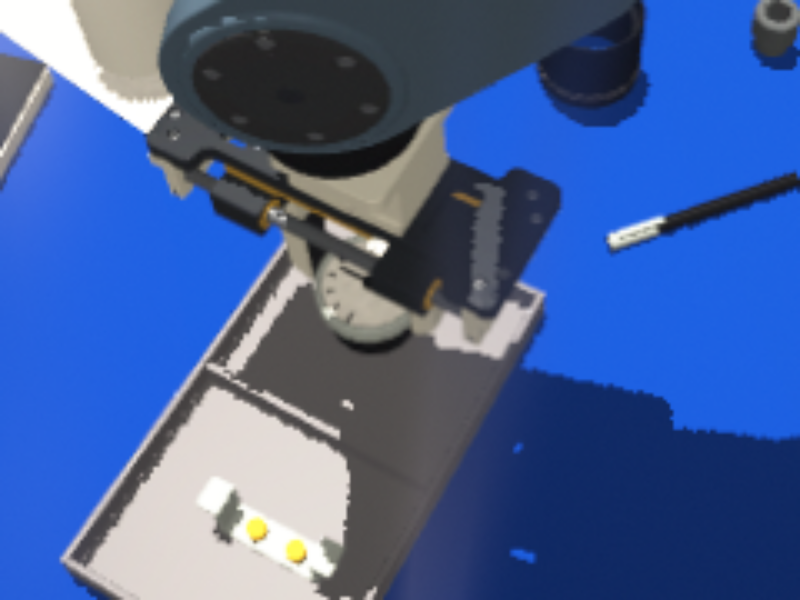

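>>> carry_out(steps=[[[0.25,0,0],[0,0,0],50],[[0.5,0,0],[0,0,0],50],[[0.7,0,0],[0,0,0],50],[[0.84,0,0],[0,0,0],50],[[0.84,0,0],[0,0,0],50],[[0.84,0,0],[0,0,0],50]])

```text
time_s: 21.45
eef_pos: [0.5313, 0.224, -0.0061]
orientation: [[0.0, 0.131, 0.991], [0.0, 0.991, -0.131], [-1.0, 0.0, 0.0]]
force: [-0.5, -0.1, -0.9]
width: 0.627
```

>>> carry_out(steps=[[[0.03,0,0],[0,0,0],50],[[0.05,0,0],[0,0,0],50],[[0.05,0,0],[0,0,0],50]])

```text
time_s: 21.82
eef_pos: [0.5311, 0.2239, -0.0084]
orientation: [[-0.0, 0.131, 0.991], [-0.0, 0.991, -0.131], [-1.0, -0.0, -0.0]]
force: [0.4, 0.9, -1.2]
width: 0.631
```

>>> carry_out(steps=[[[0.015,0,0],[0,0,0],50],[[0.015,0,0],[0,0,0],50]])

```text
time_s: 22.08
eef_pos: [0.5312, 0.2239, -0.0087]
orientation: [[0.0, 0.131, 0.991], [0.0, 0.991, -0.131], [-1.0, 0.0, 0.0]]
force: [-1.0, -0.6, 4.0]
width: 0.628
```

```bash
python3 - <<'E'
from meas import *
s=ctrl.sense();print(s['eef_pos'],s['force'],s['width'])
im=snap('side','s20.png')
cv2.imwrite('pics/c30.png',cv2.resize(im[240:390,150:350],(800,600))[:,:,::-1])
E
```

```text
[ 0.5312  0.2239 -0.0087] [-0.9542 -0.5754  3.9847] 0.628288746667884
```

View pics/c30.png

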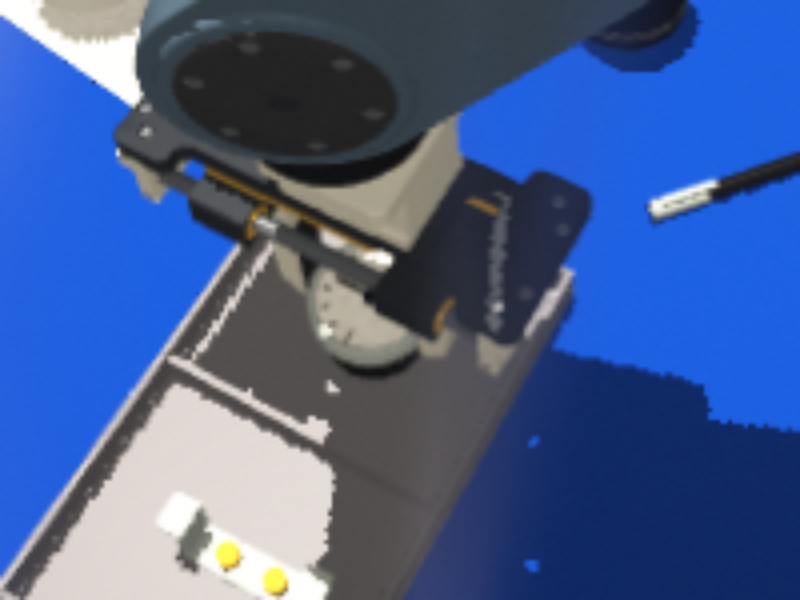

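>>> carry_out(steps=[[[0,0,0],[0,0,0],80],[[0,0,0],[0,0,0],80],[[0,0,0],[0,0,0],80],[[-0.3,0,0],[0,0,0],80],[[-0.8,0,0],[0,0,0],80],[[-1.8,0,0],[0,0,0],80],[[-3.0,0,0],[0,0,0],80],[[-4.2,0,0],[0,0,0],80],[[-5.0,0,0],[0,0,0],80],[[-5.0,0,0],[0,0,0],80]])

```text
time_s: 23.38
eef_pos: [0.5323, 0.2243, 0.1942]
orientation: [[0.005, 0.131, 0.991], [0.002, 0.991, -0.131], [-1.0, 0.002, 0.005]]
force: [-0.7, 0.6, -0.3]
width: 0.803
```

>>> carry_out(steps=[[[0,0,-1.2],[0,0,0],80],[[0,0,-2.4],[0,0,0],80],[[0,0,-3.6],[0,0,0],80],[[0,0,-4.8],[0,0,0],80],[[0,0,-4.8],[0,0,0],80],[[0,0,-4.8],[0,0,0],80]])

```text
time_s: 24.12
eef_pos: [0.3411, 0.249, 0.1908]
orientation: [[0.0, 0.13, 0.991], [-0.0, 0.991, -0.13], [-1.0, -0.0, 0.0]]
force: [0.3, -0.2, 0.1]
width: 0.801
```

```bash
python3 - <<'E'
from meas import *
s=ctrl.sense();print(s['eef_pos'],s['force'],s['width'])
im=snap('side','s21.png');t=snap('top','t21.png')
E
```

```text
[0.3411 0.249  0.1908] [ 0.277  -0.202   0.1488] 0.8005629867764815
```

View pics/s21.png

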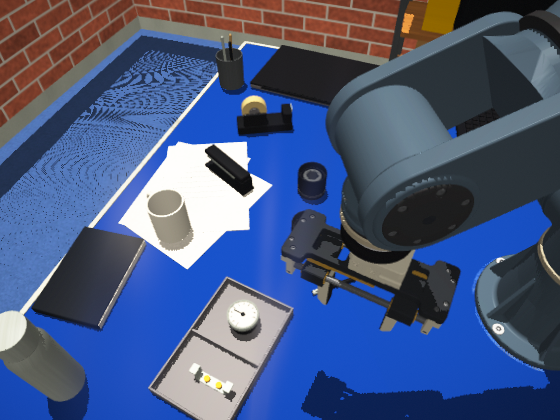

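View pics/t21.png

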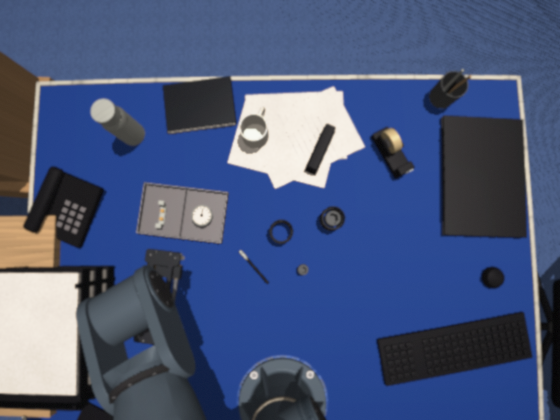

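The gauge stands in the tray's empty compartment, at top (202,215) and side (243,316). The pod stands round the socket at top (332,218). I'll check that the bystanders haven't moved and measure the gauge's position before handing in.

```bash
python3 - <<'E'
from meas import *
a=cv2.imread('pics/top0.png');b=cv2.imread('pics/t21.png');s=cv2.imread('pics/s21.png');s0=cv2.imread('pics/side0.png')
wh=lambda c:c.min(2)>110
c=lambda c:c.min(2)>125
blob(b,202,215,18,c,.042,'top');blob(s,243,316,25,lambda c:c.min(2)>190,.042,'side')
dk=lambda c:c[...,0]<70
for n,u,v,z in(('spare',281,232,.062),('small',303,270,.034)):
    f=dk if n=='spare' else (lambda c:(c[...,0]-c[...,2]<25))
    for im in(a,b): print(n);blob(im,u,v,18,f,z,'top')
for im in(s0,s): pass
for n,(x0,y0,x1,y1) in dict(mug=(235,105,275,150),stapler=(295,115,345,180),tape=(365,118,418,182),pen=(234,245,275,290),spare=(262,213,300,250),small=(293,260,313,280),strap=(150,195,172,232),traytop=(130,178,180,250)).items():
    d=cv2.absdiff(a[y0:y1,x0:x1],b[y0:y1,x0:x1]).max(2);print(n,d.max(),(d>25).sum())
cv2.imwrite('pics/c31.png',np.hstack([np.clip(cv2.resize(im[205:255,260:340],(400,250),interpolation=cv2.INTER_NEAREST)*1.5,0,255).astype(np.uint8) for im in(a,b)]))
E
```

```text
top px 201.9422011084719 214.78780680918447 area 1171 pos [0.5293 0.221 ] enc 0.5296158790588379 0.22148528695106506 0.14024096727371216 ell [0.5172 0.2207] [0.1034 0.2757]
side px 242.0142653352354 313.41226818830245 area 653 pos [0.5297 0.2235] enc 0.5302552580833435 0.2230924516916275 0.05744070187211037 ell [0.5302 0.223 ] [0.0556 0.0571]
spare
top px 279.83035714285717 232.16964285714286 area 177 pos [0.4765 0.    ] enc 0.47650277614593506 -0.0005145577597431839 0.06871508061885834 ell [ 0.4767 -0.0002] [0.0609 0.0692]
spare
top px 279.8635346756152 232.14988814317672 area 182 pos [ 0.4766 -0.0001] enc 0.47693106532096863 -0.00022962650109548122 0.06835025548934937 ell [ 0.4768 -0.0003] [0.0612 0.0686]
small
top px 302.320987654321 269.38271604938274 area 80 pos [ 0.3718 -0.062 ] enc 0.372514009475708 -0.061392392963171005 0.028501316905021667 ell [ 0.372  -0.0617] [0.0259 0.0284]
small
top px 302.320987654321 269.38271604938274 area 79 pos [ 0.3718 -0.062 ] enc 0.37230348587036133 -0.061481501907110214 0.028418127447366714 ell [ 0.3718 -0.0616] [0.0257 0.0282]
mug 3 0
stapler 6 0
tape 6 0
pen 3 0
spare 4 0
small 3 0
strap 3 0
traytop 61 16
```

View pics/c31.png

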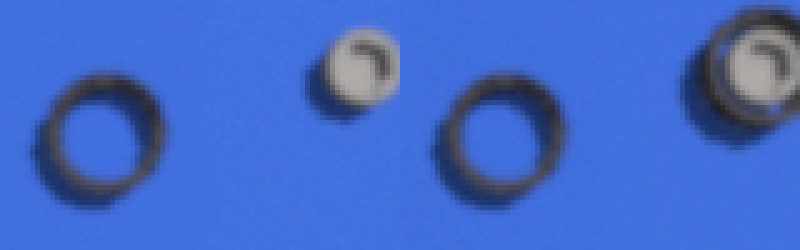

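```bash
python3 -c "
from station import ctrl
print(ctrl.finish_job(),ctrl.sense()['time_s'])"
```

```text
the job is handed in; nothing more can be done
the job is handed in; nothing more can be done
```

The job is done and handed in at about 24 s. I set the pod down over the big socket, and it is still standing on the desk round it. I then took the raised gauge by its bezel and stood it face up on the floor of the tray's empty compartment.

**Last checks:**
- **Gauge:** the side view puts it at (0.530, 0.223), against a compartment centre measured at (0.530, 0.224). It touched down at the expected height with about 4 N. The top-view measurement merged with the tray, so it doesn't count as an independent check.
- **Pod:** the final top picture shows it standing round the socket. It touched the desk with about 3.5 N before I let go.
- **Bystanders:** before and after top pictures of the mug, stapler, tape, pen, spare pod, small socket and strap show no change. Sixteen pixels differ in the box round the tray's strap end. I take that to be the arm at the edge of the box, since the strap and tray look unmoved.

**One disagreement:** the cameras showed the fingertips 30–35 mm higher than the reported TCP height. The arm went to a reported height of about −10 mm over the desk without the fingers touching it, so I set the grasp heights from the pictures and contact forces instead.

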